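Load a kiln shelf around its post and cones

TASK

Load the kiln shelf from back to front, with left, front and behind as seen from the robot and along the shelf's rows: first set the bowl on the tile directly behind the square post, then the jar on the tile between the post and the cone stand, then the lid on the jar, and last the tumbler on the tile directly in front of the cone stand. Stand every piece upright in the middle of its tile, seat the lid fully on the jar, let go of each, and leave the little bottle vase that already stands on the shelf where it is.

Things in the scene. Friction and masses are not known exactly. Their poses are not given: they have to be found in the camera images.
- shelf: Kiln shelf, a fixed grey-brown slab 306 x 306 x 20 mm lying on the table, turned up to 0.2 rad either way, carrying nine cream square tiles (90 x 90 x 6 mm) in a 3 x 3 grid at 100 mm pitch; tile tops are 26 mm above the table. Origin: centre of the slab's underside, below the middle tile; its x axis points away from the robot (behind), y to the robot's left, and the rows of tiles run along these axes.
- post: Square kiln post, pale, 40 x 40 x 75 mm tall, fixed upright on the middle of either the left or the right tile of the shelf's middle row. Origin: centre of its underside, at tile-top height; axes parallel to the shelf's, so the tile directly behind it is centred at +100 mm along x.
- cones: Cone stand: a pale bar 26 x 74 x 14 mm with three slim leaning cones, 54 mm tall in all, fixed on the tile at the other end of the middle row, 200 mm from the post. Origin: centre of its underside, at tile-top height; axes parallel to the shelf's, so the tile directly in front of it (towards the robot) is centred at -100 mm along x.
- bowl: Low wide bowl, 70 mm across the rim, 34 mm tall, 4 mm wall, nearly upright sides in the upper 18 mm and a narrow 40 mm foot. Terracotta, round. Origin: centre of its underside, z up. 
- jar: Squat straight jar without its lid, 62 mm across, 56 mm tall, thick 7 mm wall, mouth 48 mm wide. Terracotta, round. Origin: centre of its underside, z up. 
- lid: Lid of the jar: a disc 62 mm across and 6 mm thick, with a round knob 20 mm across and 26 mm high on top, and below it a tapered plug 6 mm deep (38 narrowing to 32 mm across) that drops into the jar's mouth; 38 mm tall in all. Stands on its plug at the start. Seated, its origin lies 50 mm above the jar's origin. Terracotta, round. Origin: centre of its underside, z up. 
- tumbler: Slim tall tumbler, 40 mm across, 90 mm tall, 4 mm wall. Terracotta, round. Origin: centre of its underside, z up. 
- vase: Little closed bottle vase with narrow neck, 46 mm across, 60 mm tall, already standing loose on the rear tile of the shelf's middle column; not to be moved. Terracotta, round. Origin: centre of its underside, z up. 

How it is judged:
By the outcome, as a careful person would: the job done as asked, in the order asked, and still so for the second after the job is handed in, with the robot touching nothing.
It also fails if it takes over 112 s, if anything falls off the work surface, if the arm or the gripper's body presses on something with over 40 N, if the wrist force passes 120 N, or if a joint passes its speed limit or range.

ROBOT

A 6-joint arm with a two-finger parallel gripper is mounted at the origin on the work surface. World frame = base frame: x ahead of the robot, y to its left, z up, the work surface at z = 0. Lengths are in m, angles in degrees, forces in N, time in s.
With the tool pointing down it reaches from about 0.4 to 0.825 m from the base axis. Payload 7 kg.
Tool frame: the origin (TCP) lies at the very end of the fingers, on their centre line; the grasp point (between the pads) lies 19 mm behind it; z points along the fingers, y is the direction in which the jaws open and shut (so a half turn about z gives the same grasp; the last joint's range is limited). The gripper opens to 88 mm and grips with 3 to 60 N. Pads are 19 mm wide; open, the fingers measure 130 mm over their backs; the gripper's body (78 mm by 193 mm) begins 47 mm behind the grasp point.
Start: joints at [-58.321, 20.546, 0.682, 0, -70.136, -16.507], TCP at [0.177, -0.651, 0.187] pointing down, gripper open.
Joint ranges: [-176.03, 176.03], [-82.01, 121.73], [-58.28, 71.71], [-173.87, 95.51], [-174.79, -0.11], [-173.66, 173.66]. Speed limits (degrees/s): [136.94, 136.94, 172.46, 180, 180, 180].

INTERFACE

Orientations are given as [roll, pitch, yaw] about the fixed x, y, z axes, in that order (R = Rz(yaw) Ry(pitch) Rx(roll)).
In Python, from plant import telemetry, snapshot, calibration, workorder gives the robot as it stands. The module is installed in compiled form; this text tells all that it offers.
- The arm moves only by the tool step_arm, never from a script. Its argument "plan" is text: rows parted by semicolons, each of 7 numbers parted by spaces: the finger opening in cm, from 0 to 8.76, then the shift along the tool's x, y, z in cm, then the turn, a rotation vector about the tool's x, y, z in degrees. A call has 1 to 12 rows; each row shifts and turns the commanded pose from where the row before left it, along the tool's axes as they then stand; what a row does not reach is not made up. A row lasts 1/12 s, in which the tool goes at most 41.7 mm and 7.16 degrees, less where a joint would pass 70% of its speed; a pose out of reach is approached as far as the arm can. A call with a gripper value outside its range is refused whole. The fingers move at their own pace and stop on an object; the grip force is fixed at half the most. Time passes only in rows, so rows that do not move let the fingers close. It gives the time, the measured TCP pose, the force and the opening at its end, in the units of the state.
- telemetry.get_obs(): the state, without advancing time (a new reading comes with each control period).
- snapshot(name): name is "side" or "top" or "wrist"; returns the picture (400x640x3 uint8, blue, green, red); there is no depth.
- calibration(name): a dict with "K" (3x3 intrinsics, pixels), "camera_from_world" (4x4, takes a point from world to camera coordinates). Camera axes: x right, y up, looking along -z (the intrinsics and any distortion apply to the point x, -y, -z); pixel columns grow to the right and rows downward; lengths in m; the calibration is good to about 2 mm. A picture is of the moment at which its call begins: read the wrist's pose just before it. calibration takes no time and is no camera call; for the wrist camera it gives the pose at the moment of the call.
- workorder.close_job(): hands the job in, once; it reports no verdict.
The state is a dict: "clock": time; "joint_pos": joint angles; "qvel": joint speeds; "tau": joint torques, N m; "tool_pos": TCP position; "orientation": TCP orientation; "force": force on the tool from outside, world axes, zero at the start; "moment": the same for the moment, N m; "opening": finger opening in m.
Only numpy, scipy, OpenCV 4.12 (cv2) and the standard library are available. Lean on these libraries where they do the work, as an engineer would, in place of code of your own. Each camera call takes 0.05 s, during which the arm holds its last target.

## Working session

There is one attempt and no reset: what is moved stays moved. The work goes in short steps, Python scripts to look and compute and a tool call to move; the robot and the scene stay as the last step left them, time stands still between calls to the robot, and variables do not carry over. Pictures are saved under pics/ and viewed, and the job is handed in when it is done.

Besides the shell and the picture viewer there is one more tool, called after "Call:" as name(argument=value, ...) on one line, values as JSON. step_arm: Moves the arm, as the interface text tells. Its arguments: {"type":"object","properties":{"plan":{"type":"string"}},"required":["plan"]}

```bash
mkdir -p pics; ls; python3 - <<'E'
from plant import telemetry, snapshot, calibration
import cv2
print(telemetry.get_obs())
for n in("side","top","wrist"):
    c=calibration(n);print(n,{k:(v.round(4).tolist() if hasattr(v,'round') else v) for k,v in c.items()})
    cv2.imwrite(f"pics/{n}0.png",snapshot(n))
E
```

```text
pics
{'clock': 0.0, 'joint_pos': array([-5.83230543e+01,  2.05908793e+01,  6.34619715e-01, -1.94236851e-02,
       -7.01353281e+01, -1.65067508e+01]), 'qvel': array([-0.03826974,  0.08394284,  0.09231564, -0.01473385,  0.05067288,
       -0.05088591]), 'tau': array([-3.91808380e-04, -5.82709050e+01,  2.93055421e+01,  6.99737817e+00,
        6.98700955e-03, -1.62398596e-04]), 'tool_pos': array([ 0.17646277, -0.65096494,  0.18643762]), 'orientation': array([ 1.79906999e+02, -8.51802184e-03, -1.64836413e+02]), 'force': array([-0.08251892, -0.02683777,  0.27264329]), 'moment': array([-0.03369589, -0.00808819, -0.05323375]), 'opening': 0.0876720442550632}
side {'K': [[450.1554, 0.0, 306.8942], [0.0, 450.1554, 197.3792], [0.0, 0.0, 1.0]], 'camera_from_world': [[-0.8673, -0.4974, -0.0196, 0.4971], [0.2633, -0.4919, 0.8299, -0.2035], [-0.4224, 0.7146, 0.5576, -1.0267], [0.0, 0.0, 0.0, 1.0]]}
top {'K': [[391.2251, 0.0, 317.6118], [0.0, 391.2251, 198.2404], [0.0, 0.0, 1.0]], 'camera_from_world': [[-0.0034, -0.9999, -0.0155, 0.0064], [0.9973, -0.0045, 0.0738, -0.5775], [-0.0738, -0.0152, 0.9972, -0.9003], [0.0, 0.0, 0.0, 1.0]]}
wrist {'K': [[294.7398, 0.0, 317.6424], [0.0, 294.7398, 202.1357], [0.0, 0.0, 1.0]], 'camera_from_world': [[-0.2616, 0.9652, 0.0024, 0.6741], [-0.9229, -0.2494, -0.2935, 0.0376], [-0.2826, -0.079, 0.956, -0.3921], [0.0, 0.0, 0.0, 1.0]]}
```

View pics/top0.png

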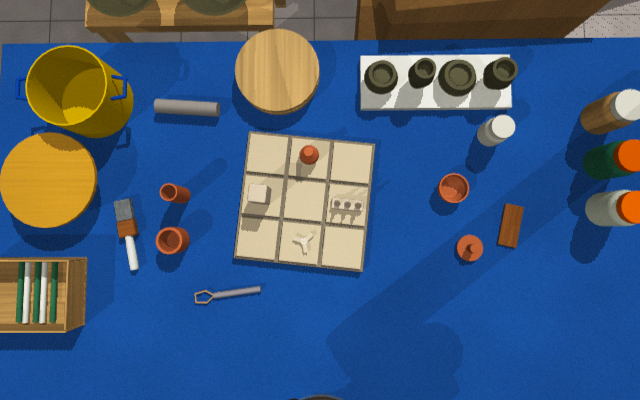

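View pics/side0.png

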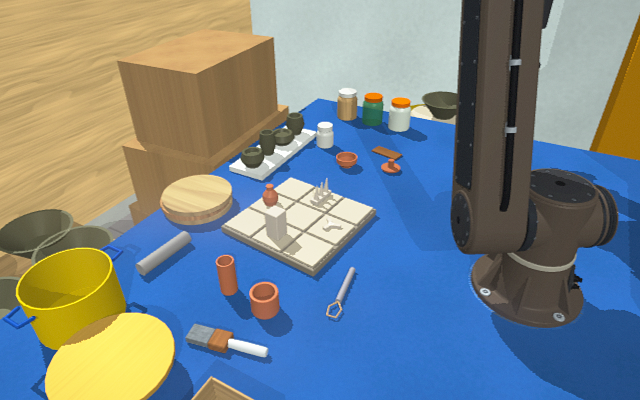

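View pics/wrist0.png

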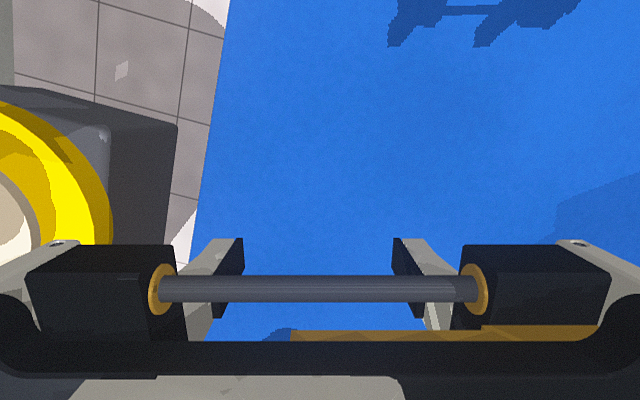

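Robot's view: the post is on the left-middle tile (top view 258,194), the cones are on the right one (346,204), and the vase is at (309,155). The bowl is at (454,188), the lid at (469,248), the jar at (172,240) and the tumbler at (175,193). There is also a white stilt on the front-middle tile (304,242). Next I'll measure.

```bash
cat > h.py <<'E'
import numpy as np, cv2
from plant import telemetry, snapshot, calibration
def ray(c,px):
    M=np.array(c["camera_from_world"]);R=M[:3,:3];t=M[:3,3]
    K=np.array(c["K"]);d=c.get("dist",None)
    p=np.array([(px[0]-K[0,2])/K[0,0],(px[1]-K[1,2])/K[1,1]])
    v=R.T@np.array([p[0],-p[1],-1.]);return -R.T@t,v
def onz(c,px,z):
    o,v=ray(c,px);return o+v*(z-o[2])/v[2]
def proj(c,P):
    M=np.array(c["camera_from_world"]);q=M[:3,:3]@np.array(P)+M[:3,3];K=np.array(c["K"])
    return K[0,0]*q[0]/-q[2]+K[0,2], K[1,1]*-q[1]/-q[2]+K[1,2]
def two(c1,p1,c2,p2):
    o1,v1=ray(c1,p1);o2,v2=ray(c2,p2)
    A=np.c_[v1,-v2];s=np.linalg.lstsq(A,o2-o1,rcond=None)[0]
    a=o1+v1*s[0];b=o2+v2*s[1];return (a+b)/2,np.linalg.norm(a-b)
def redmask(im):
    hsv=cv2.cvtColor(im,cv2.COLOR_BGR2HSV);h,s,v=cv2.split(hsv)
    return (((h<13)|(h>172))&(s>110)&(v>50)).astype(np.uint8)*255
E
python3 - <<'E'
from h import *
for n in("top","side"):
    im=cv2.imread(f"pics/{n}0.png");c=calibration(n);print(n,c.keys())
    m=redmask(im);cs,_=cv2.findContours(m,cv2.RETR_EXTERNAL,cv2.CHAIN_APPROX_NONE)
    for k in cs:
        if cv2.contourArea(k)<60: continue
        (x,y),r=cv2.minEnclosingCircle(k);print(round(x,1),round(y,1),round(r,1),cv2.contourArea(k),cv2.boundingRect(k))
im=cv2.imread("pics/top0.png")
a=cv2.resize(im[120:280,140:300],None,fx=4,fy=4,interpolation=cv2.INTER_CUBIC)[:600]
b=cv2.resize(im[120:270,230:390],None,fx=5,fy=4,interpolation=cv2.INTER_CUBIC)
d=cv2.resize(im[150:290,420:540],None,fx=4,fy=4,interpolation=cv2.INTER_CUBIC)
cv2.imwrite("pics/b.png",b);cv2.imwrite("pics/d.png",d);cv2.imwrite("pics/a.png",a)
im=cv2.imread("pics/side0.png")
cv2.imwrite("pics/s.png",cv2.resize(im[130:330,200:420],None,fx=3,fy=3,interpolation=cv2.INTER_CUBIC))
E
```

```text
top dict_keys(['K', 'camera_from_world'])
469.3 247.7 13.1 496.5 (457, 235, 26, 26)
171.9 239.9 16.7 689.0 (156, 227, 33, 27)
628.0 207.0 15.0 124.0 (616, 192, 16, 31)
174.5 193.5 15.2 411.5 (160, 184, 30, 19)
453.0 187.7 15.4 668.0 (438, 174, 31, 29)
308.7 154.5 9.6 265.0 (300, 145, 19, 20)
630.3 155.0 17.3 595.5 (613, 140, 27, 32)
side dict_keys(['K', 'camera_from_world'])
264.5 300.0 18.6 836.0 (250, 282, 29, 37)
227.5 274.5 20.0 582.0 (216, 255, 22, 40)
269.5 194.5 10.8 197.5 (263, 184, 15, 22)
390.6 166.6 8.7 142.0 (382, 158, 18, 15)
346.0 157.5 10.1 225.5 (336, 152, 21, 16)
```

View pics/b.png

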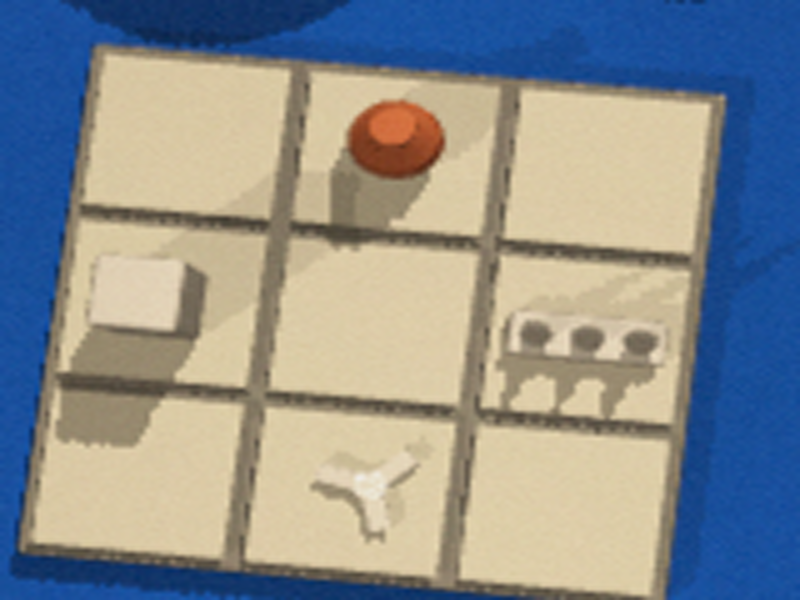

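View pics/s.png

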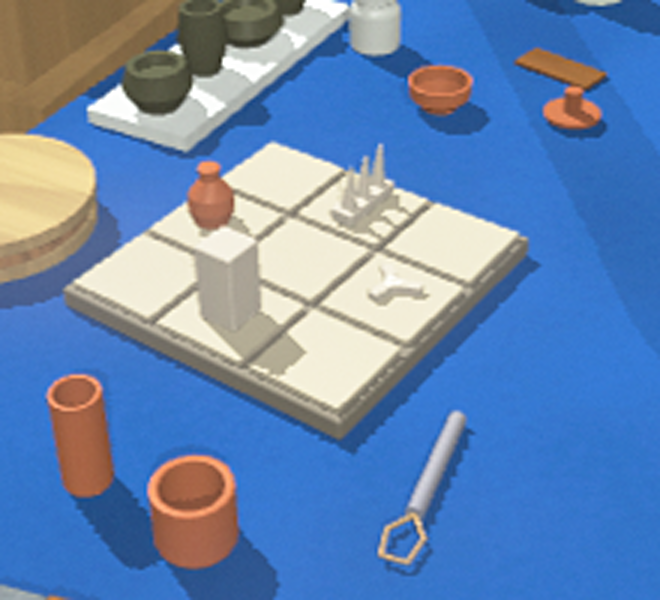

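View pics/d.png

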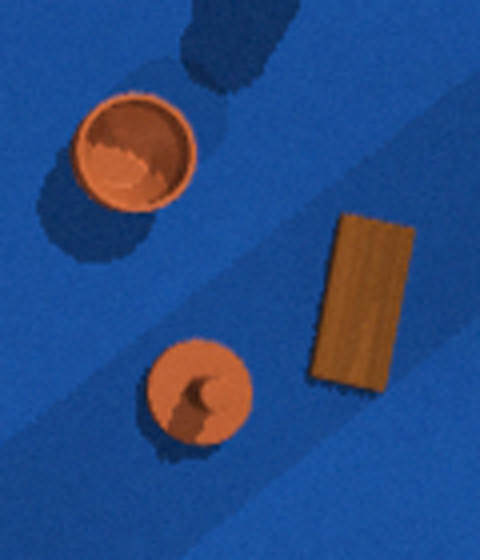

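View pics/a.png

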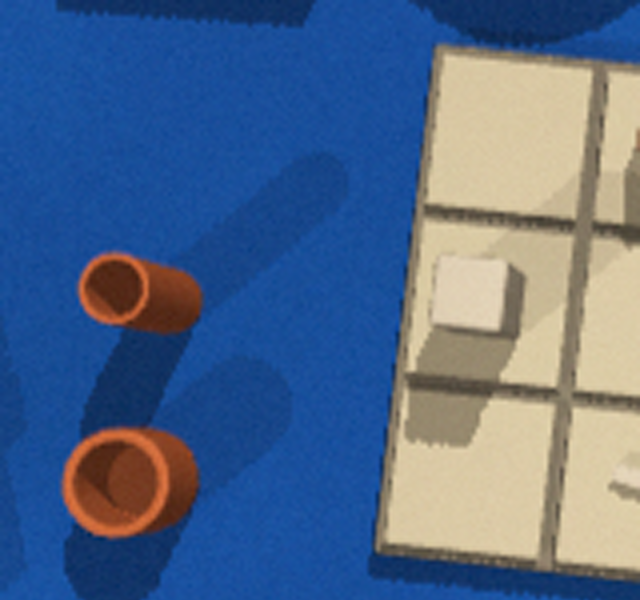

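```bash
python3 - <<'E'
from h import *
ct,cs=calibration("top"),calibration("side")
im=cv2.imread("pics/top0.png");hsv=cv2.cvtColor(im,cv2.COLOR_BGR2HSV);h,s,v=cv2.split(hsv)
print(hsv[230,265],hsv[140,250],hsv[270,290],hsv[145,265])
for z,thr in((.026,175),(.026,150),(.02,70)):
    m=((h<40)&(s<130)&(v>thr)).astype(np.uint8); w=np.zeros_like(m);w[125:275,228:382]=1;m*=w
    pts=np.array([onz(ct,p,z)[:2] for p in cv2.convexHull(cv2.findNonZero(m))[:,0]],np.float32)
    print(z,thr,[np.round(q,4) for q in cv2.minAreaRect(pts*1000)])
obj={"bowl":((453.4,187.6),.034),"lid":((469.4,247.5),.012),"jar":((168.6,240.1),.056),"tumbler":((168.1,191.6),.09)}
for k,(p,z) in obj.items(): 
    P=onz(ct,p,z);print(k,P.round(4),np.hypot(*P[:2]).round(3),np.round(proj(cs,P),1))
# grid crossing check
c=[(285,225),(493,243),(260,393),(467,413)]
print([onz(ct,(230+(a+.5)/5-.5,120+(b+.5)/4-.5),.026)[:2].round(4) for a,b in c])
P=onz(ct,(230+(135+.5)/5-.5,120+(292.5+.5)/4-.5),.101);print("post",P.round(4),np.round(proj(cs,P),1))
P=onz(ct,(230+(392+.5)/5-.5,120+(126+.5)/4-.5),.086);print("vase",P.round(4))
E
```

```text
[ 20  60 220] [ 21  67 209] [107 215 128] [ 20  65 216]
0.026 175 [array([573.8843,  35.4392]), array([289.8895, 289.799 ]), np.float64(83.7223)]
0.026 150 [array([575.0778,  33.1974]), array([295.5323, 293.8872]), np.float64(83.7681)]
0.02 70 [array([573.3444,  35.2564]), array([303.0844, 303.2285]), np.float64(83.7027)]
bowl [ 0.5999 -0.3106  0.034 ] 0.676 [346.5 156.2]
lid [ 0.4608 -0.3512  0.012 ] 0.579 [390.4 166.5]
jar [0.4815 0.3411 0.056 ] 0.59 [263.8 290.7]
tumbler [0.5886 0.3313 0.09  ] 0.675 [224.9 259.7]
[array([0.6304, 0.077 ]), array([ 0.6192, -0.021 ]), array([0.5315, 0.0884]), array([ 0.5195, -0.0083])]
post [0.5841 0.1346 0.101 ] [275.4 210.3]
vase [0.6773 0.024  0.086 ]
```

```bash
cat >> h.py <<'E'
from scipy.spatial.transform import Rotation as Ro
def go(x,y,z,yaw=None):
    o=telemetry.get_obs();R=Ro.from_euler("xyz",o["orientation"],degrees=True)
    out="t %.2f "%o["clock"]
    if yaw is not None:
        T=Ro.from_euler("xyz",[180,0,yaw],degrees=True)
        out+="turn "+str((R.inv()*T).as_rotvec(degrees=True).round(2)); out+=" shift after turn(cm) "+str((T.inv().apply(np.array([x,y,z])-o["tool_pos"])*100).round(2))
    else: out+=" shift(cm) "+str((R.inv().apply(np.array([x,y,z])-o["tool_pos"])*100).round(2))
    print(out,o["tool_pos"].round(4),o["orientation"].round(1))
E
python3 -c "
from h import *
go(.5999,-.3106,.10,-186.3)"
```

```text
t 0.15 turn [ 7.000e-02 -2.000e-02  2.147e+01] shift after turn(cm) [-38.34  38.49   8.66] [ 0.1765 -0.6511  0.1866] [ 179.9   -0.  -164.8]
```

Call:
step_arm(plan="8.76 0 0 0 0 0 7; 8.76 0 0 0 0 0 7; 8.76 0 0 0 0 0 7; 8.76 -2 2 0 0 0 0.5; 8.76 -2.7 2.7 0 0 0 0; 8.76 -2.7 2.7 0 0 0 0; 8.76 -2.7 2.7 0 0 0 0; 8.76 -2.7 2.7 0 0 0 0; 8.76 -2.7 2.7 0 0 0 0; 8.76 -2.7 2.7 0 0 0 0; 8.76 -2.7 2.7 0 0 0 0; 8.76 -2.7 2.7 0 0 0 0")

```text
clock: 1.15
tool_pos: [0.4382, -0.4412, 0.1873]
orientation: [180.0, -0.0, 173.7]
force: [-0.1, -1.0, 0.6]
opening: 0.0876
```

```bash
python3 -c "
from h import *
go(.5999,-.3106,.10,-186.3)"
```

```text
t 1.15 turn [ 0.01 -0.01 -0.03] shift after turn(cm) [-14.64  14.75   8.73] [ 0.4382 -0.4412  0.1873] [180.   -0.  173.7]
```

Call:
step_arm(plan="8.76 -2.5 2.5 0 0 0 0; 8.76 -2.5 2.5 0 0 0 0; 8.76 -2.5 2.5 0 0 0 0; 8.76 -2.5 2.5 1 0 0 0; 8.76 -2.5 2.5 1.5 0 0 0; 8.76 -1.5 1.6 2 0 0 0; 8.76 -0.6 0.6 2 0 0 0; 8.76 0 0 2.2 0 0 0; 8.76 0 0 0 0 0 0; 8.76 0 0 0 0 0 0")

```text
clock: 1.98
tool_pos: [0.5974, -0.3124, 0.0992]
orientation: [180.0, -0.2, 173.7]
force: [0.1, -0.1, 1.2]
opening: 0.0873
```

```bash
python3 -c "
from h import *
go(.5999,-.3106,.007,-186.3)
c=calibration('wrist');cv2.imwrite('pics/w1.png',snapshot('wrist'))"
```

```text
t 1.98 turn [ 0.01 -0.19 -0.01] shift after turn(cm) [-0.23  0.21  9.22] [ 0.5974 -0.3124  0.0992] [180.   -0.2 173.7]
```

View pics/w1.png

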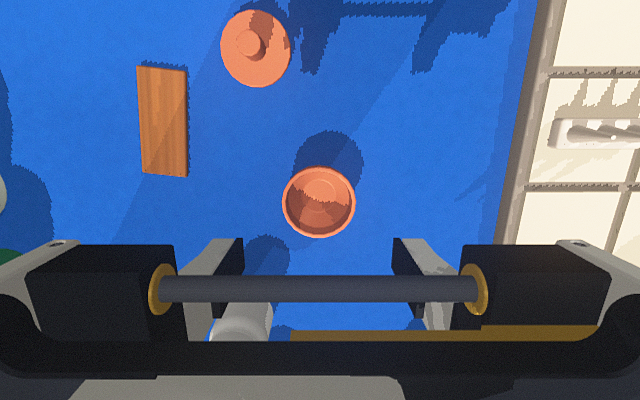

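Wrist view: bowl rim centred at about (319,202), lid disc at (255,48). I'll check this against the top-view numbers.

```bash
python3 -c "
from h import *
c=calibration('wrist');im=cv2.imread('pics/w1.png')
cs,_=cv2.findContours(redmask(im),cv2.RETR_EXTERNAL,cv2.CHAIN_APPROX_NONE)
for k in cs:
    if cv2.contourArea(k)>800: print(cv2.boundingRect(k),cv2.fitEllipse(k))
print(onz(c,(318.8,201.5),.034),onz(c,(255.5,48),.012))
"
```

```text
(282, 166, 74, 71) ((318.36920166015625, 201.17269897460938), (70.38334655761719, 72.55274200439453), 91.67362213134766)
(137, 66, 51, 111) ((163.03451538085938, 118.76069641113281), (51.61391830444336, 134.59140014648438), 176.44252014160156)
(220, 10, 71, 77) ((255.14535522460938, 48.11308288574219), (68.41683959960938, 77.11209106445312), 162.77072143554688)
[ 0.59976533 -0.3120646   0.034     ] [ 0.46052931 -0.35251648  0.012     ]
```

Call:
step_arm(plan="8.76 -0.23 0.15 1.5 0 0 0; 8.76 0 0 2 0 0 0; 8.76 0 0 2 0 0 0; 8.76 0 0 2 0 0 0; 8.76 0 0 1.2 0 0 0; 8.76 0 0 0.4 0 0 0; 8.76 0 0 0 0 0 0; 5 0 0 0 0 0 0; 5 0 0 0 0 0 0; 5 0 0 0 0 0 0; 5 0 0 0 0 0 0; 5 0 0 0 0 0 0")

```text
clock: 3.03
tool_pos: [0.6012, -0.3115, 0.01]
orientation: [-180.0, 0.1, 173.7]
force: [-0.4, 0.5, -0.0]
opening: 0.06
```

Call:
step_arm(plan="5 0 0 0 0 0 0; 5 0 0 0 0 0 0; 5 0 0 0 0 0 0")

```text
clock: 3.28
tool_pos: [0.6008, -0.3115, 0.0094]
orientation: [-180.0, -0.0, 173.7]
force: [-0.4, -0.9, 0.3]
opening: 0.0504
```

```bash
python3 -c "
from h import *
go(.5999,-.3106,.007,-186.3)
cv2.imwrite('pics/s1.png',cv2.resize(snapshot('side')[60:260,250:500],None,fx=3,fy=3))"
```

```text
t 3.28 turn [-0.   -0.   -0.03] shift after turn(cm) [0.1  0.08 0.24] [ 0.6008 -0.3115  0.0094] [-180.    -0.   173.7]
```

View pics/s1.png

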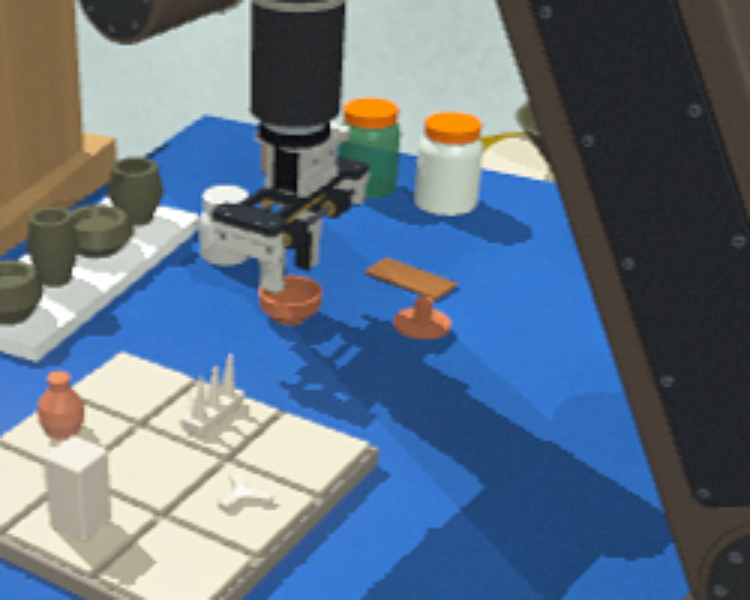

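```bash
python3 -c "
from h import *
o=telemetry.get_obs();R=Ro.from_euler('xyz',o['orientation'],degrees=True).as_matrix();print(o['force'],o['opening'],o['joint_pos'])
im=snapshot('side');c=calibration('side')
for s in(-1,1):
  p=proj(c,o['tool_pos']+R[:,1]*s*o['opening']/2);print(p);cv2.circle(im,(int(p[0]),int(p[1])),1,(0,255,0),-1)
a=cv2.resize(im[110:210,280:420],None,fx=5,fy=5,interpolation=cv2.INTER_CUBIC)
cv2.imwrite('pics/s2.png',a)
cv2.imwrite('pics/w2.png',snapshot('wrist'))"
```

```text
[-0.54458066 -0.36876573  0.42356047] 0.0503437706597556 [-1.09373455e+01  2.91885824e+01 -1.07179538e+01  2.29692568e-03
 -5.00955549e+01 -8.53893244e+01]
(np.float64(350.14883424918014), np.float64(159.54429652304424))
(np.float64(342.098613633754), np.float64(165.7285899475554))
```

View pics/s2.png

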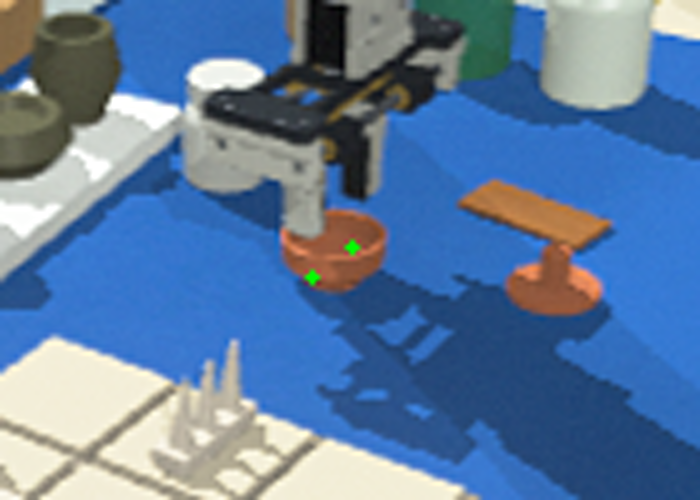

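View pics/w2.png

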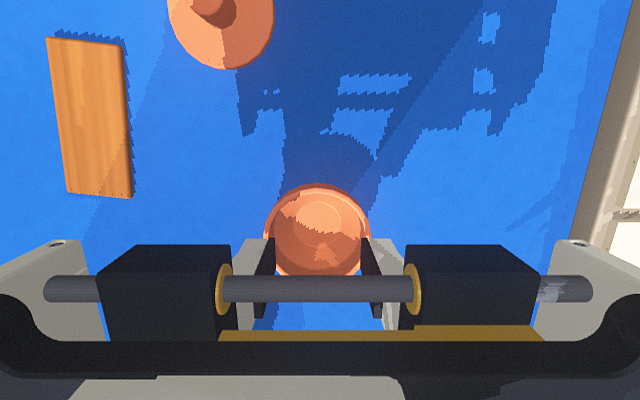

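```bash
python3 -c "
from h import *
o=telemetry.get_obs();R=Ro.from_euler('xyz',o['orientation'],degrees=True).as_matrix()
c=calibration('wrist');M=c['camera_from_world']
for z in (0,-.019,-.04):
 for s in(-1,1):
  print(z,np.round(proj(c,o['tool_pos']+R[:,1]*s*o['opening']/2+R[:,2]*z),1))
print(R.T@(-M[:3,:3].T@M[:3,3]-o['tool_pos']))
im=cv2.imread('pics/w2.png');cs,_=cv2.findContours(redmask(im),cv2.RETR_EXTERNAL,cv2.CHAIN_APPROX_NONE)
for k in cs:
    if cv2.contourArea(k)>800: print(cv2.boundingRect(k))
print(onz(c,(317,235),.034))
im=snapshot('top');cv2.imwrite('pics/t2.png',cv2.resize(im[100:300,380:560],None,fx=3,fy=3))
"
```

```text
0 [282.9 226.7]
0 [352.2 226.7]
-0.019 [279.7 237.5]
-0.019 [355.5 237.5]
-0.04 [275.4 252. ]
-0.04 [359.9 252. ]
[ 7.91564737e-02 -1.45214837e-04 -1.97693762e-01]
(263, 183, 108, 93)
(170, 0, 105, 69)
[ 0.59655736 -0.31136126  0.034     ]
```

View pics/t2.png

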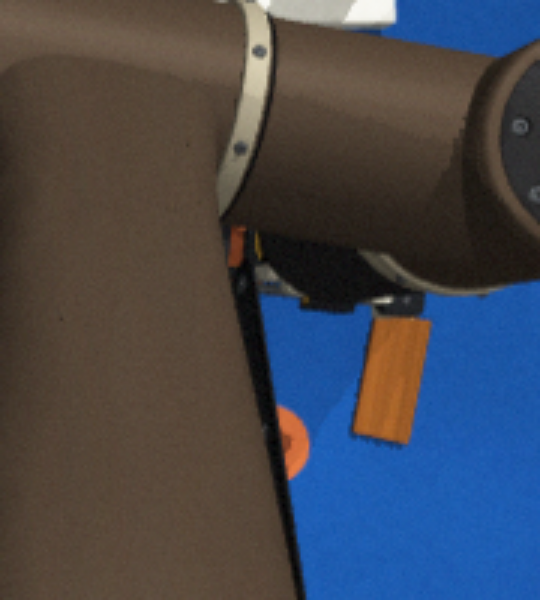

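```bash
python3 -c "
from h import *
c=calibration('side');o=telemetry.get_obs();print(o['clock'],o['tool_pos'],o['opening'])
for z in (.009,.02,.03,.04,.05,.06):
  print(z,onz(c,(341,157.4),z)[:2].round(3), onz(c,(352.5,148.5),z)[:2].round(3))
im=snapshot('side');cv2.imwrite('pics/s3.png',cv2.resize(im[100:190,310:400],None,fx=6,fy=6,interpolation=cv2.INTER_CUBIC))
"
```

```text
3.4833 [ 0.60081949 -0.31144698  0.00932582] 0.049664161524494585
0.009 [ 0.632 -0.336] [ 0.625 -0.413]
0.02 [ 0.623 -0.318] [ 0.616 -0.394]
0.03 [ 0.616 -0.302] [ 0.609 -0.376]
0.04 [ 0.608 -0.285] [ 0.601 -0.359]
0.05 [ 0.6   -0.269] [ 0.593 -0.341]
0.06 [ 0.592 -0.252] [ 0.586 -0.324]
```

View pics/s3.png

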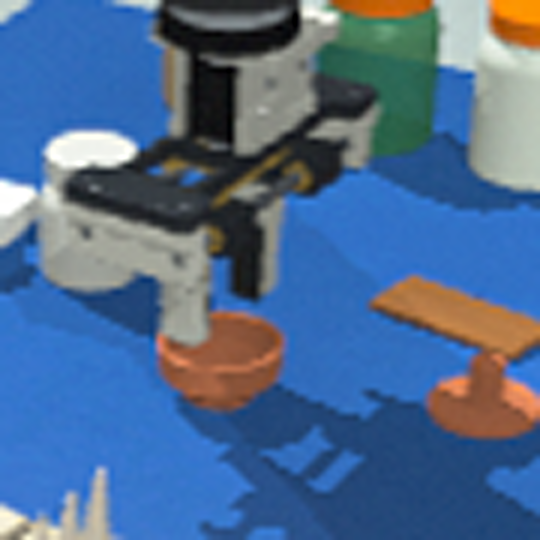

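The views disagree with the reported TCP. The tips show at z≈0.044 in both the side ray and the wrist pad spacing, but telemetry says 0.009, so the fingers closed above the bowl. I'll reopen and go down in small steps, watching force and image.

Call:
step_arm(plan="8.76 0 0 0 0 0 0; 8.76 0 0 0 0 0 0; 8.76 0 0 0 0 0 0; 8.76 0 0 0 0 0 0; 8.76 0 0 0 0 0 0; 8.76 0 0 0 0 0 0; 8.76 0 0 0 0 0 0")

```text
clock: 4.12
tool_pos: [0.6008, -0.3115, 0.0093]
orientation: [-180.0, -0.0, 173.7]
force: [-0.0, -0.7, 0.1]
opening: 0.0866
```

Call:
step_arm(plan="8.76 0.05 0 0.4 0 0 0; 8.76 0.05 0 0.2 0 0 0; 8.76 0 0 0.2 0 0 0; 8.76 0 0 0 0 0 0")

```text
clock: 4.45
tool_pos: [0.5993, -0.3112, 0.0006]
orientation: [180.0, -0.1, 173.7]
force: [-0.8, 0.1, 0.6]
opening: 0.0875
```

```bash
python3 -c "
from h import *
o=telemetry.get_obs();print(o['tool_pos'],o['force'],o['opening'])
im=snapshot('side');cv2.imwrite('pics/s4.png',cv2.resize(im[100:190,310:400],None,fx=6,fy=6,interpolation=cv2.INTER_CUBIC))
"
```

```text
[ 5.99296066e-01 -3.11210285e-01  5.69795971e-04] [-0.79699719  0.05675403  0.56214877] 0.08746422270545758
```

View pics/s4.png

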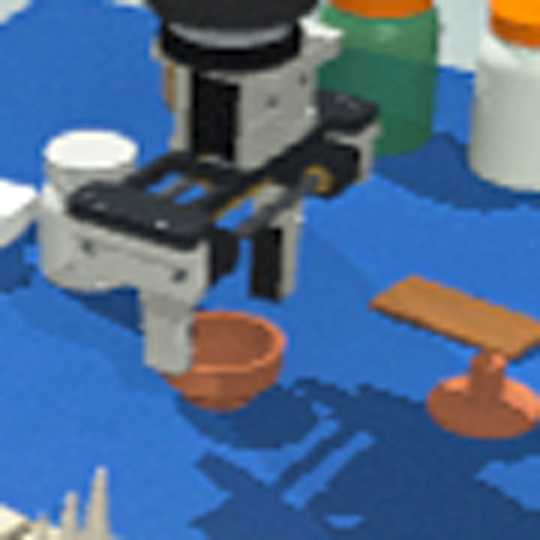

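Call:
step_arm(plan="8.76 0 0 0.4 0 0 0; 8.76 0 0 0.4 0 0 0; 8.76 0 0 0.4 0 0 0; 8.76 0 0 0.2 0 0 0; 8.76 0 0 0 0 0 0")

```text
clock: 4.92
tool_pos: [0.5993, -0.3112, -0.0136]
orientation: [180.0, -0.1, 173.7]
force: [0.2, 0.4, 0.2]
opening: 0.0876
```

```bash
python3 -c "
from h import *
o=telemetry.get_obs();print(o['tool_pos'],o['force'],o['opening'])
im=snapshot('side');cv2.imwrite('pics/s5.png',cv2.resize(im[100:190,310:400],None,fx=6,fy=6,interpolation=cv2.INTER_CUBIC))
cv2.imwrite('pics/w5.png',snapshot('wrist'))
"
```

```text
[ 0.59928731 -0.31120195 -0.01355855] [0.15599122 0.41791638 0.20983326] 0.08762136071389998
```

View pics/s5.png

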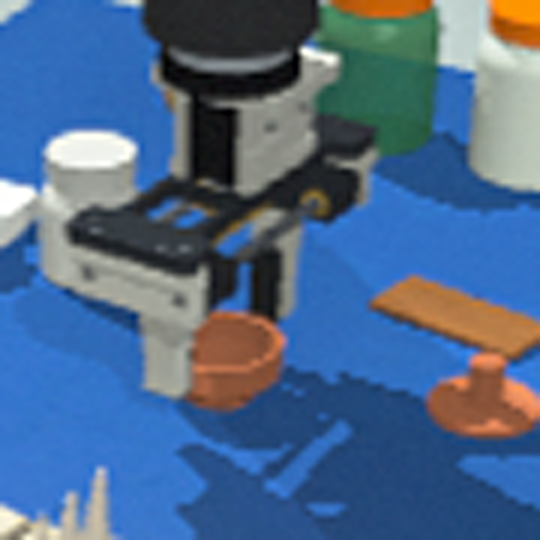

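View pics/w5.png

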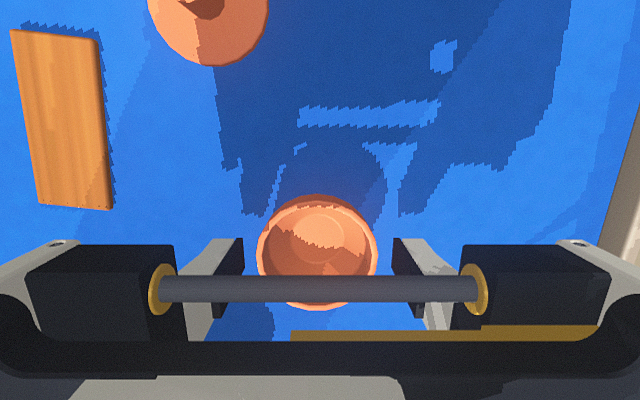

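Call:
step_arm(plan="8.76 0.15 0 0.4 0 0 0; 8.76 0 0 0.3 0 0 0; 8.76 0 0 0.1 0 0 0; 8.76 0 0 0 0 0 0")

```text
clock: 5.35
tool_pos: [0.598, -0.3111, -0.0211]
orientation: [180.0, -0.0, 173.7]
force: [0.5, 0.2, -0.1]
opening: 0.0876
```

```bash
python3 -c "
from h import *
o=telemetry.get_obs();print(o['tool_pos'],o['force'],o['opening'])
im=snapshot('side');cv2.imwrite('pics/s6.png',cv2.resize(im[100:190,310:400],None,fx=6,fy=6,interpolation=cv2.INTER_CUBIC))
"
```

```text
[ 0.59800936 -0.31108845 -0.02110049] [ 0.47581232  0.17782913 -0.05413331] 0.08761948316923913
```

View pics/s6.png

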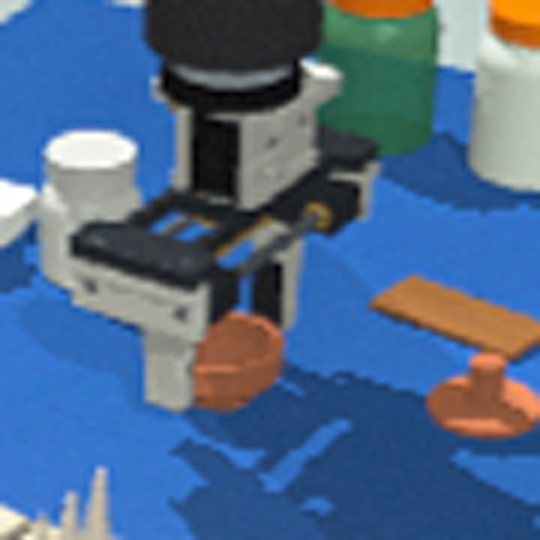

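```bash
python3 -c "
from h import *
c=calibration('side')
for z in (.0,.005,.01,.015,.02): print(z,onz(c,(337.5,167.6),z)[:2].round(3))
"
```

```text
0.0 [ 0.619 -0.283]
0.005 [ 0.615 -0.275]
0.01 [ 0.611 -0.267]
0.015 [ 0.607 -0.26 ]
0.02 [ 0.603 -0.252]
```

Call:
step_arm(plan="8.76 0 0 0.3 0 0 0; 8.76 0 0 0.3 0 0 0; 8.76 0 0 0.2 0 0 0; 8.76 0 0 0 0 0 0")

```text
clock: 5.73
tool_pos: [0.5979, -0.311, -0.0293]
orientation: [180.0, -0.1, 173.7]
force: [0.1, -0.4, -0.9]
opening: 0.0874
```

Call:
step_arm(plan="5 0 0 0 0 0 0; 5 0 0 0 0 0 0; 5 0 0 0 0 0 0; 5 0 0 0 0 0 0; 5 0 0 0 0 0 0; 5 0 0 0 0 0 0; 5 0 0 0 0 0 0")

```text
clock: 6.32
tool_pos: [0.5985, -0.3112, -0.0285]
orientation: [-180.0, 0.0, 173.7]
force: [0.4, -0.2, 1.0]
opening: 0.0688
```

```bash
python3 -c "
from h import *
o=telemetry.get_obs();print(o['tool_pos'],o['force'],o['opening'])
im=snapshot('side');cv2.imwrite('pics/s7.png',cv2.resize(im[100:190,310:400],None,fx=6,fy=6,interpolation=cv2.INTER_CUBIC))
"
```

```text
[ 0.59848801 -0.31123447 -0.02846652] [ 0.3943054  -0.16895807  1.02230796] 0.06875246810475553
```

View pics/s7.png

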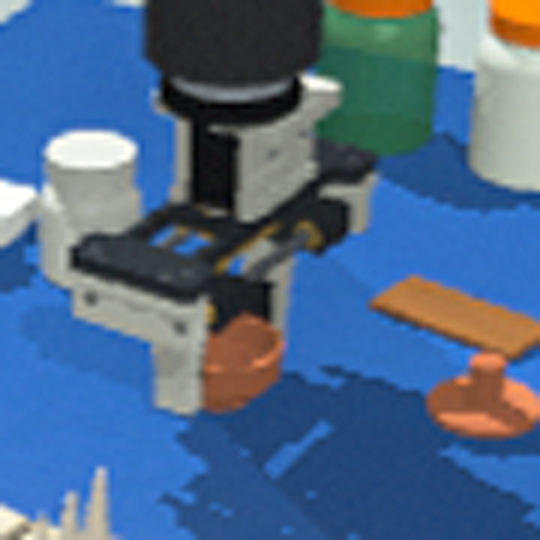

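Call:
step_arm(plan="5 0 0 -0.5 0 0 0; 5 0 0 -1.5 0 0 0; 5 0 0 -2.5 0 0 0; 5 0 0 -3 0 0 0; 5 0 0 -3 0 0 0; 5 0 0 -2.5 0 0 0; 5 0 0 0 0 0 0")

```text
clock: 6.95
tool_pos: [0.6015, -0.3125, 0.1082]
orientation: [-179.9, 0.5, 173.7]
force: [0.9, -0.2, -0.4]
opening: 0.0686
```

```bash
python3 -c "
from h import *
go(.6828,.1232,.10,-186.3);print(telemetry.get_obs()['opening'])
im=snapshot('side');cv2.imwrite('pics/s8.png',cv2.resize(im[50:190,300:440],None,fx=4,fy=4,interpolation=cv2.INTER_CUBIC))
"
```

```text
t 6.95 turn [-0.14  0.5   0.03] shift after turn(cm) [-3.3  44.2   0.82] [ 0.6015 -0.3125  0.1082] [-179.9    0.5  173.7]
0.06863571488621702
```

View pics/s8.png

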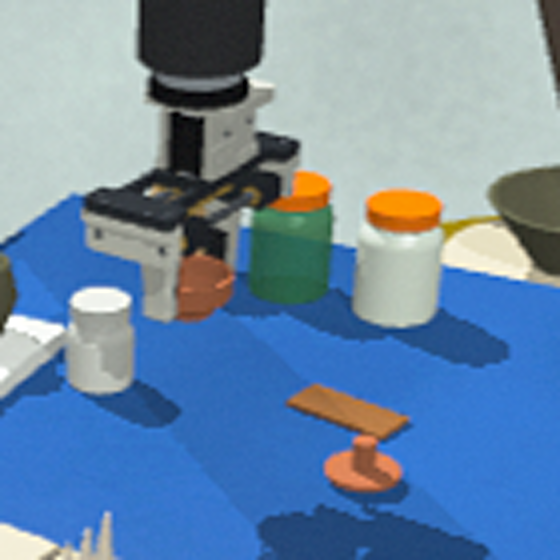

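Call:
step_arm(plan="5 -0.2 2 0 0 0 0; 5 -0.3 3 0 0 0 0; 5 -0.3 3.9 0 0 0 0; 5 -0.3 3.9 0 0 0 0; 5 -0.3 3.9 0 0 0 0; 5 -0.3 3.9 0 0 0 0; 5 -0.3 3.9 0 0 0 0; 5 -0.3 3.9 0 0 0 0; 5 -0.3 3.9 0 0 0 0; 5 -0.3 3.9 0 0 0 0; 5 -0.3 3.9 0 0 0 0; 5 -0.1 3 0 0 0 0")

```text
clock: 8.0
tool_pos: [0.6782, 0.1164, 0.1002]
orientation: [-180.0, -0.1, 173.7]
force: [-0.0, -0.1, -1.4]
opening: 0.0687
```

Call:
step_arm(plan="5 0 0.9 0 0 0 0; 5 0 0 0 0 0 0; 5 0 0 0 0 0 0; 5 0 0 0 0 0 0")

```text
clock: 8.33
tool_pos: [0.6789, 0.1215, 0.1007]
orientation: [-180.0, -0.1, 173.6]
force: [-0.2, 0.3, -0.1]
opening: 0.0688
```

```bash
python3 -c "
from h import *
go(.6828,.1232,-.002,-186.3);print(telemetry.get_obs()['opening'])
im=snapshot('side');cv2.imwrite('pics/s9.png',cv2.resize(im[100:290,180:400],None,fx=3,fy=3,interpolation=cv2.INTER_CUBIC))
cv2.imwrite('pics/w9.png',snapshot('wrist'))
"
```

```text
t 8.33 turn [-0.04 -0.08 -0.06] shift after turn(cm) [-0.36  0.21 10.27] [0.6789 0.1215 0.1007] [-1.800e+02 -1.000e-01  1.736e+02]
0.068791546162269
```

View pics/s9.png

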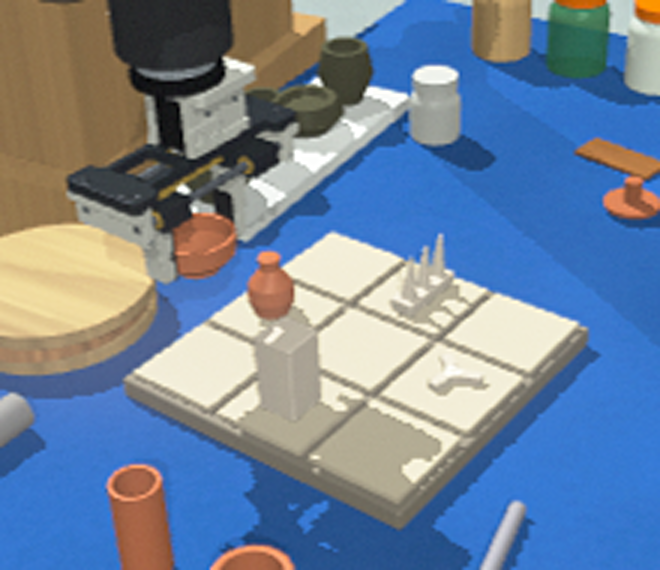

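View pics/w9.png

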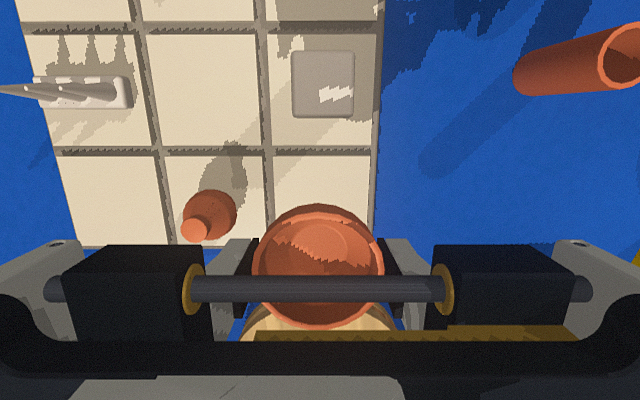

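The fingers are effectively about 35 mm shorter than stated, so the gripper body's end brackets (±96 mm along the jaws) sit low. When placing the bowl they could hit the vase or the post, so I'll measure the bracket height before descending.

```bash
python3 -c "
from h import *
c=calibration('side');ct=calibration('top')
# s7: bracket bottom corners, scale 6 offset(310,100)
for p in((75,312),(205,350)):
  q=(310+p[0]/6,100+p[1]/6)
  print(q,[(z,onz(c,q,z)[:2].round(3).tolist()) for z in(.02,.03,.04,.05)])
# board
for p in ((277,70),(277,113),(235,72),(319,72)): print(onz(ct,p,.0)[:2].round(3),onz(ct,p,.04)[:2].round(3))
"
```

```text
(322.5, 152.0) [(0.02, [0.696, -0.323]), (0.03, [0.687, -0.306]), (0.04, [0.679, -0.29]), (0.05, [0.67, -0.273])]
(344.1666666666667, 158.33333333333334) [(0.02, [0.611, -0.317]), (0.03, [0.604, -0.301]), (0.04, [0.596, -0.284]), (0.05, [0.588, -0.268])]
[0.898 0.104] [0.881 0.099]
[0.789 0.103] [0.777 0.099]
[0.894 0.208] [0.877 0.199]
[ 0.892 -0.   ] [ 0.875 -0.   ]
```

Intersecting the bracket's known 78 mm width and y gives a bottom at z≈0.083. So the whole gripper sits about 40 mm above what the reported TCP implies (tips ≈ TCP + 0.04). At placing height the body then clears the vase by about 17 mm, and the present yaw is fine. Descending now.

Call:
step_arm(plan="5 -0.36 0.2 1 0 0 0; 5 0 0 2 0 0 0; 5 0 0 2 0 0 0; 5 0 0 2 0 0 0; 5 0 0 1 0 0 0; 5 0 0 0.5 0 0 0; 5 0 0 0.5 0 0 0; 5 0 0 0.3 0 0 0; 5 0 0 0 0 0 0; 5 0 0 0 0 0 0")

```text
clock: 9.27
tool_pos: [0.684, 0.1242, 0.0092]
orientation: [180.0, 0.1, 173.7]
force: [0.4, 1.2, -0.4]
opening: 0.0686
```

```bash
python3 -c "
from h import *
go(.6828,.1232,-.0025,-186.3);print(telemetry.get_obs()['opening'])
im=snapshot('side');cv2.imwrite('pics/s10.png',cv2.resize(im[100:290,180:400],None,fx=3,fy=3,interpolation=cv2.INTER_CUBIC))
"
```

```text
t 9.27 turn [ 0.03  0.06 -0.02] shift after turn(cm) [ 0.1  -0.12  1.17] [0.684  0.1242 0.0092] [1.800e+02 1.000e-01 1.737e+02]
0.06855661433866246
```

View pics/s10.png

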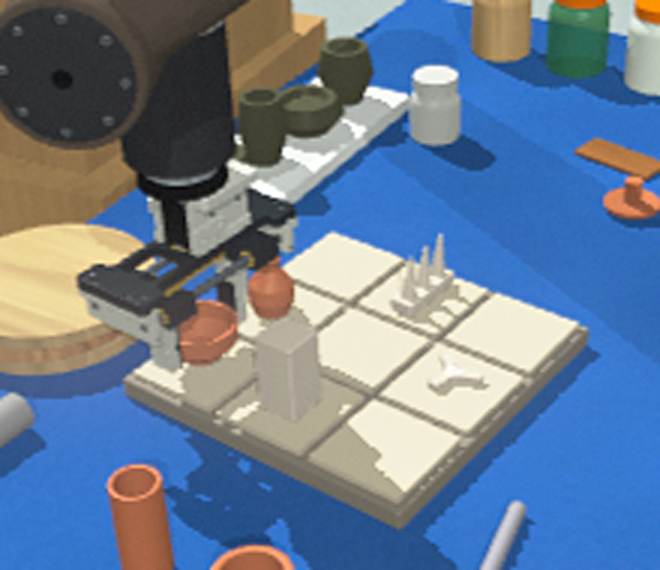

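Call:
step_arm(plan="5 0.1 -0.1 0.3 0 0 0; 5 0 0 0.3 0 0 0; 5 0 0 0.2 0 0 0; 5 0 0 0.2 0 0 0; 5 0 0 0.1 0 0 0; 5 0 0 0 0 0 0; 5 0 0 0 0 0 0")

```text
clock: 9.9
tool_pos: [0.6823, 0.1232, -0.0024]
orientation: [-180.0, 0.0, 173.7]
force: [-1.1, -0.6, 1.9]
opening: 0.0692
```

```bash
python3 -c "
from h import *
go(.6828,.1232,-.0025,-186.3);o=telemetry.get_obs();print(o['opening'],o['force'])
im=snapshot('side');cv2.imwrite('pics/s11.png',cv2.resize(im[170:240,220:300],None,fx=7,fy=7,interpolation=cv2.INTER_CUBIC))
cv2.imwrite('pics/w11.png',snapshot('wrist'))
"
```

```text
t 9.90 turn [-0.    0.   -0.02] shift after turn(cm) [-0.05  0.01  0.01] [ 0.6823  0.1232 -0.0024] [-180.     0.   173.7]
0.06921404921684948 [-1.05226812 -0.55645945  1.85241681]
```

View pics/s11.png

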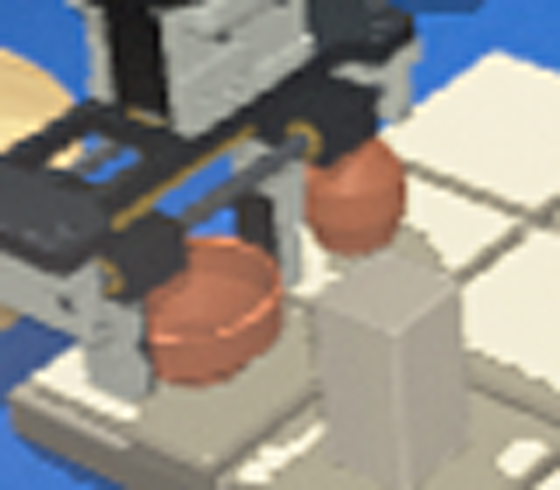

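View pics/w11.png

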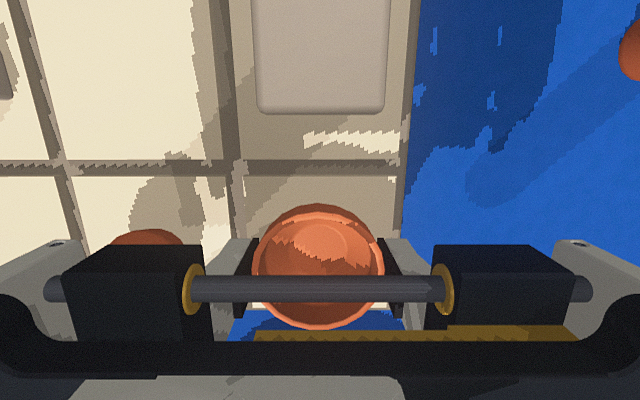

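Call:
step_arm(plan="5 0 0 0.1 0 0 0; 5 0 0 0 0 0 0; 7.8 0 0 0 0 0 0; 7.8 0 0 0 0 0 0; 7.8 0 0 0 0 0 0; 7.8 0 0 0 0 0 0")

```text
clock: 10.5
tool_pos: [0.6824, 0.1232, -0.0038]
orientation: [180.0, 0.0, 173.7]
force: [-0.3, 0.0, -0.5]
opening: 0.0773
```

Call:
step_arm(plan="7.8 0 0 -0.5 0 0 0; 7.8 0 0 -1 0 0 0; 7.8 0 0 -2 0 0 0; 7.8 0 0 -3 0 0 0; 7.8 0 0 -3 0 0 0; 7.8 0 0 -3 0 0 0; 7.8 0 0 -1 0 0 0; 7.8 0 0 0 0 0 0")

```text
clock: 11.17
tool_pos: [0.6847, 0.1239, 0.1367]
orientation: [179.8, 0.4, 173.7]
force: [-0.2, -0.2, 0.6]
opening: 0.0779
```

```bash
python3 -c "
from h import *
go(.4815,.3411,.10,-186.3)
im=snapshot('side');cv2.imwrite('pics/s12.png',cv2.resize(im[150:290,200:400],None,fx=4,fy=4,interpolation=cv2.INTER_CUBIC))
cv2.imwrite('pics/w12.png',snapshot('wrist'))
"
```

```text
t 11.17 turn [ 0.18  0.4  -0.  ] shift after turn(cm) [22.58 19.36  3.67] [0.6847 0.1239 0.1367] [179.8   0.4 173.7]
```

View pics/s12.png

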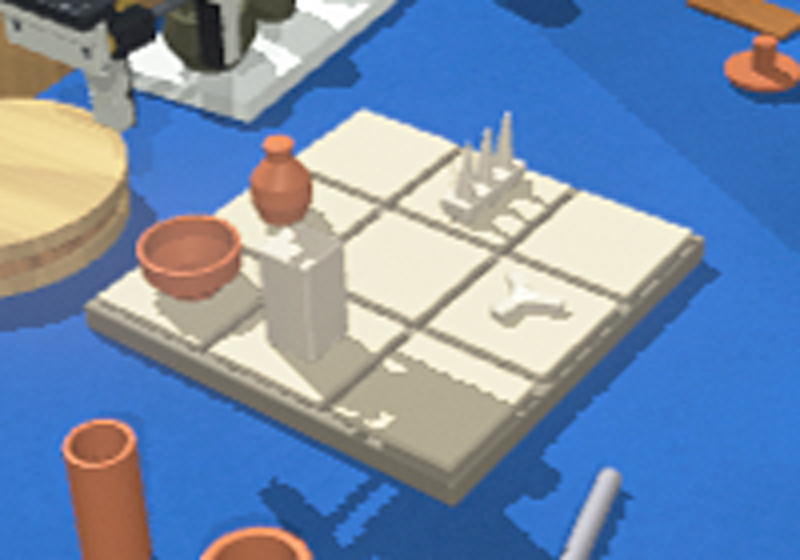

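View pics/w12.png

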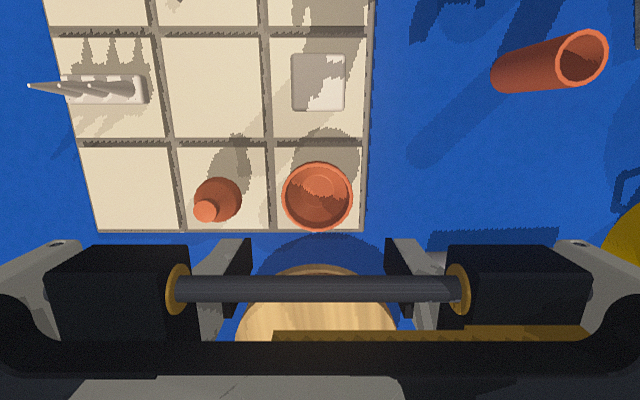

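```bash
python3 -c "
from h import *
c=calibration('wrist');cs=calibration('side')
print(onz(c,(317,196),.06), proj(cs,(.6842,.1238,.06)))
im=cv2.imread('pics/w12.png')
k=[k for k in cv2.findContours(redmask(im),cv2.RETR_EXTERNAL,cv2.CHAIN_APPROX_NONE)[0] if cv2.contourArea(k)>800]
for q in k: print(cv2.boundingRect(q))
# tile edges around bowl at z .026: gap col 267 / edge 365; rows 146 / 232
print([onz(c,p,.026)[:2].round(4) for p in((270,146),(364,146),(272,231),(366,231))])
"
```

```text
[0.67999881 0.1232173  0.06      ] (np.float64(246.89241988845052), np.float64(210.36160236971136))
(193, 177, 49, 46)
(281, 161, 72, 71)
(490, 29, 119, 64)
[array([0.6317, 0.0804]), array([0.6423, 0.1756]), array([0.7243, 0.0679]), array([0.7359, 0.1718])]
```

Call:
step_arm(plan="8.76 1.5 1.3 0 0 0 0; 8.76 2.6 2.2 0 0 0 0; 8.76 2.6 2.2 0 0 0 0; 8.76 2.6 2.2 0 0 0 0; 8.76 2.6 2.2 0 0 0 0; 8.76 2.6 2.2 0 0 0 0; 8.76 2.6 2.2 0 0 0 0; 8.76 2.6 2.2 0 0 0 0; 8.76 2.0 1.8 1 0 0 0; 8.76 0.9 0.9 2 0 0 0; 8.76 0 0 0 0 0 0; 8.76 0 0 0 0 0 0")

```text
clock: 12.27
tool_pos: [0.4777, 0.3402, 0.0996]
orientation: [-179.8, -0.1, 173.8]
force: [1.8, 0.6, -0.1]
opening: 0.0876
```

```bash
cat >> h.py <<'E'
def reds(im,amin=250): return [q for q in cv2.findContours(redmask(im),cv2.RETR_EXTERNAL,cv2.CHAIN_APPROX_NONE)[0] if cv2.contourArea(q)>amin]
E
python3 -c "
from h import *
go(.4815,.3411,-.018,-186.3)
c=calibration('wrist');im=snapshot('wrist');cv2.imwrite('pics/w13.png',im)
for q in reds(im): print('w',cv2.boundingRect(q))
t=snapshot('top');cv2.imwrite('pics/t13.png',t[60:360,100:520])
np.save('c13.npy',c['camera_from_world'])
"
```

```text
t 12.27 turn [-0.21 -0.13  0.07] shift after turn(cm) [-0.37  0.13 11.76] [0.4777 0.3402 0.0996] [-1.798e+02 -1.000e-01  1.738e+02]
w (301, 302, 43, 28)
w (414, 188, 50, 48)
w (286, 167, 70, 77)
```

View pics/w13.png

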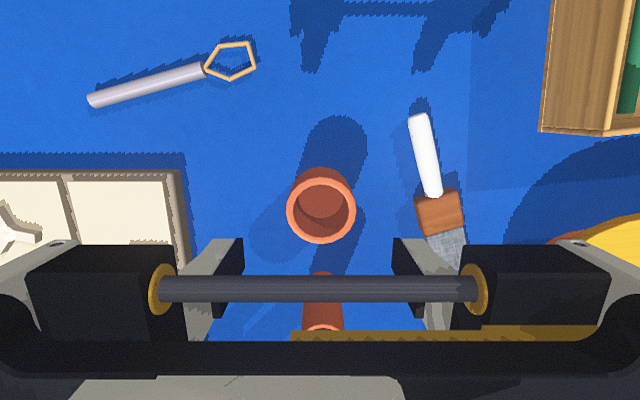

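View pics/t13.png

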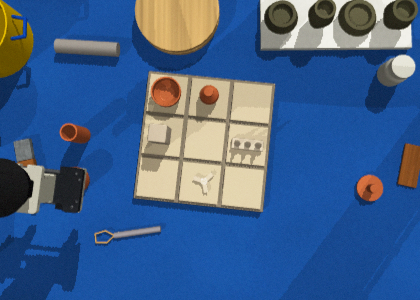

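```bash
python3 -c "
from h import *
ct=calibration('top');c=calibration('wrist')
print('jar wrist',onz(c,(320.5,209.5),.056))
t=cv2.imread('pics/t13.png')
for q in reds(t,150): x,y,w,h=cv2.boundingRect(q);print(x+100,y+60,w,h)
cv2.imwrite('pics/t13b.png',cv2.resize(t[65:155,130:220],None,fx=6,fy=6,interpolation=cv2.INTER_CUBIC))
for p in((265.5,152.5),(266,152)): print(onz(ct,p,.06))
print('expect px',proj(ct,(.6842,.1238,.06)))
"
```

```text
jar wrist [0.48178049 0.34269769 0.056     ]
457 235 26 26
160 184 30 19
300 145 19 20
251 137 30 30
[0.67984968 0.12207033 0.06      ]
[0.68099631 0.12093456 0.06      ]
expect px (np.float64(264.756034028939), np.float64(150.62021246472247))
```

View pics/t13b.png

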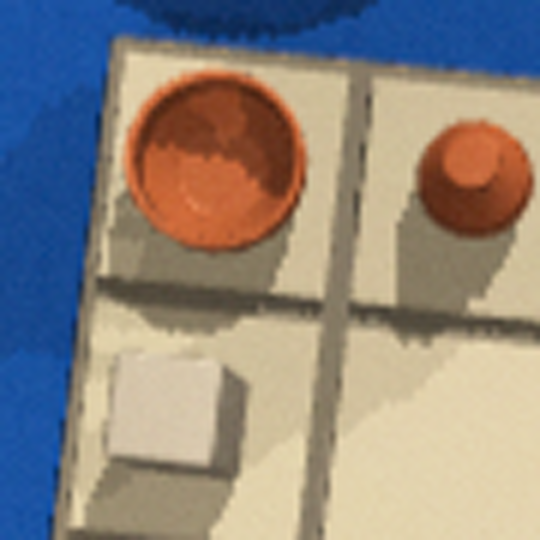

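Call:
step_arm(plan="8.76 -0.35 0.2 1.5 0 0 0; 8.76 0 0 2.5 0 0 0; 8.76 0 0 2.5 0 0 0; 8.76 0 0 2.5 0 0 0; 8.76 0 0 1.5 0 0 0; 8.76 0 0 0.8 0 0 0; 8.76 0 0 0.4 0 0 0; 8.76 0 0 0 0 0 0; 8.76 0 0 0 0 0 0")

```text
clock: 13.12
tool_pos: [0.4837, 0.3429, -0.0146]
orientation: [179.9, 0.1, 173.7]
force: [-0.2, -0.6, 1.2]
opening: 0.0875
```

Call:
step_arm(plan="5 0 0 0 0 0 0; 5 0 0 0 0 0 0; 5 0 0 0 0 0 0; 5 0 0 0 0 0 0; 5 0 0 0 0 0 0; 5 0 0 0 0 0 0; 5 0 0 0 0 0 0; 5 0 0 0 0 0 0")

```text
clock: 13.78
tool_pos: [0.4829, 0.3427, -0.0152]
orientation: [180.0, 0.0, 173.7]
force: [-2.9, -1.2, 6.0]
opening: 0.0626
```

```bash
python3 -c "
from h import *
go(.4815,.3411,-.018,-186.3);o=telemetry.get_obs();print(o['opening'],o['force'])
im=snapshot('side');cv2.imwrite('pics/s14.png',cv2.resize(im[180:380,150:400],None,fx=3,fy=3,interpolation=cv2.INTER_CUBIC))
"
```

```text
t 13.78 turn [ 0.02  0.02 -0.02] shift after turn(cm) [ 0.12 -0.17  0.28] [ 0.4829  0.3427 -0.0152] [180.    0.  173.7]
0.06260000174182892 [-2.92871165 -1.15880887  5.96882576]
```

View pics/s14.png

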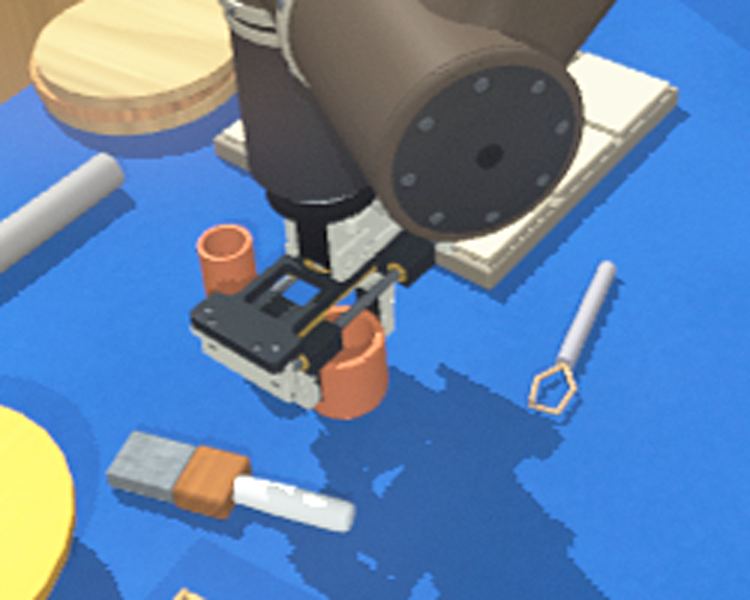

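Call:
step_arm(plan="5 0 0 -0.5 0 0 0; 5 0 0 -1.5 0 0 0; 5 0 0 -2.5 0 0 -3; 5 0 0 -2.5 0 0 -7; 5 0 0 -2.5 0 0 -7; 5 0 0 -2.5 0 0 -7; 5 0 0 -1 0 0 -7; 5 0 0 -0.5 0 0 -7; 5 0 0 0 0 0 -7; 5 0 0 0 0 0 -7; 5 0 0 0 0 0 -7; 5 0 0 0 0 0 -7")

```text
clock: 14.83
tool_pos: [0.4824, 0.3422, 0.1191]
orientation: [180.0, -0.0, -120.0]
force: [-0.5, -0.7, -2.0]
opening: 0.0626
```

Call:
step_arm(plan="5 0 0 0 0 0 -7; 5 0 0 0 0 0 -7; 5 0 0 0 0 0 -7; 5 0 0 0 0 0 -3; 5 0 0 0 0 0 0")

```text
clock: 15.25
tool_pos: [0.4824, 0.3423, 0.1191]
orientation: [180.0, -0.0, -96.2]
force: [0.6, -0.0, -1.4]
opening: 0.0622
```

```bash
python3 -c "
from h import *
go(.574,.037,.12,-96.3);o=telemetry.get_obs();print(o['opening'],o['force'])
im=snapshot('side');cv2.imwrite('pics/s15.png',cv2.resize(im[100:300,150:400],None,fx=3,fy=3,interpolation=cv2.INTER_CUBIC))
"
```

```text
t 15.25 turn [ 0.04 -0.03  0.1 ] shift after turn(cm) [ 29.34 -12.45  -0.09] [0.4824 0.3423 0.1191] [180.   -0.  -96.2]
0.0621752474659282 [ 0.64685998 -0.01724357 -1.39989254]
```

View pics/s15.png

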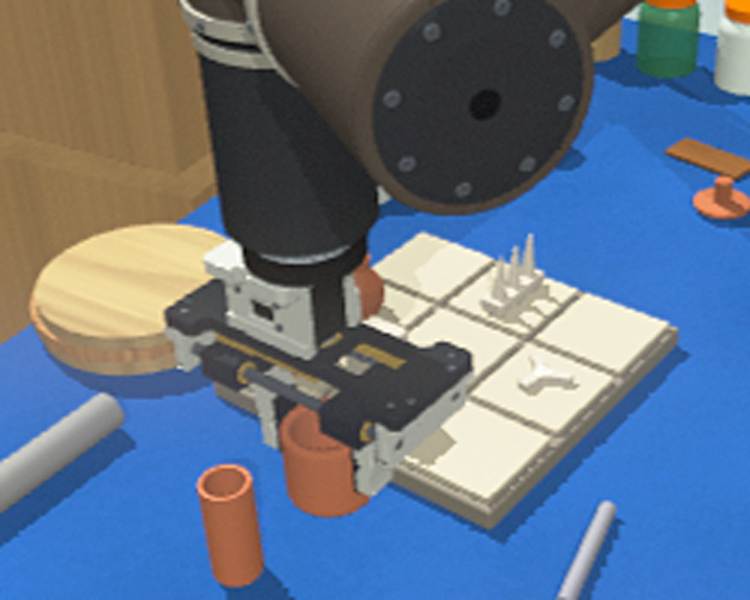

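Call:
step_arm(plan="5 1.5 -0.6 0 0 0 0; 5 3 -1.3 0 0 0 0; 5 3.5 -1.5 0 0 0 0; 5 3.5 -1.5 0 0 0 0; 5 3.5 -1.5 0 0 0 0; 5 3.5 -1.5 0 0 0 0; 5 3.5 -1.5 0 0 0 0; 5 3.5 -1.5 0 0 0 0; 5 2.5 -1 0 0 0 0; 5 1.3 -0.5 0 0 0 0; 5 0 0 0 0 0 0; 5 0 0 0 0 0 0")

```text
clock: 16.3
tool_pos: [0.5735, 0.0364, 0.1192]
orientation: [180.0, -0.0, -96.5]
force: [-0.7, 0.4, -2.2]
opening: 0.0625
```

```bash
python3 -c "
from h import *
go(.574,.037,.012,-96.3);o=telemetry.get_obs();print(o['opening'],o['force'])
im=snapshot('side');cv2.imwrite('pics/s16.png',cv2.resize(im[100:300,180:430],None,fx=3,fy=3,interpolation=cv2.INTER_CUBIC))
"
```

```text
t 16.30 turn [ 0.03 -0.   -0.25] shift after turn(cm) [-0.06 -0.04 10.72] [0.5735 0.0364 0.1192] [180.   -0.  -96.5]
0.06249046831867215 [-0.71265232  0.4384013  -2.23184683]
```

View pics/s16.png

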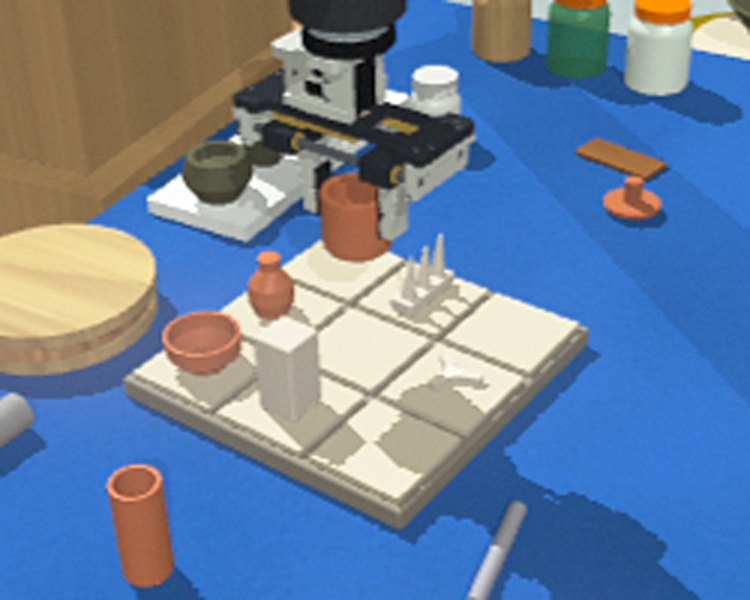

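Call:
step_arm(plan="5 0 0 1.5 0 0 0; 5 0 0 2.5 0 0 0; 5 0 0 2.5 0 0 0; 5 0 0 1.5 0 0 0; 5 0 0 1 0 0 0; 5 0 0 0.6 0 0 0; 5 0 0 0.4 0 0 0; 5 0 0 0 0 0 0; 5 0 0 0 0 0 0; 5 0 0 0 0 0 0")

```text
clock: 17.18
tool_pos: [0.5745, 0.038, 0.0204]
orientation: [-179.9, 0.0, -96.3]
force: [-0.2, -0.3, -1.8]
opening: 0.0625
```

```bash
python3 -c "
from h import *
go(.574,.037,.0108,-96.3);o=telemetry.get_obs();print(o['opening'],o['force'])
im=snapshot('side');cv2.imwrite('pics/s17.png',cv2.resize(im[130:270,220:400],None,fx=4,fy=4,interpolation=cv2.INTER_CUBIC))
"
```

```text
t 17.18 turn [-0.09  0.04 -0.02] shift after turn(cm) [0.1  0.04 0.96] [0.5745 0.038  0.0204] [-179.9    0.   -96.3]
0.06250721763444334 [-0.21029179 -0.32354466 -1.76239292]
```

View pics/s17.png

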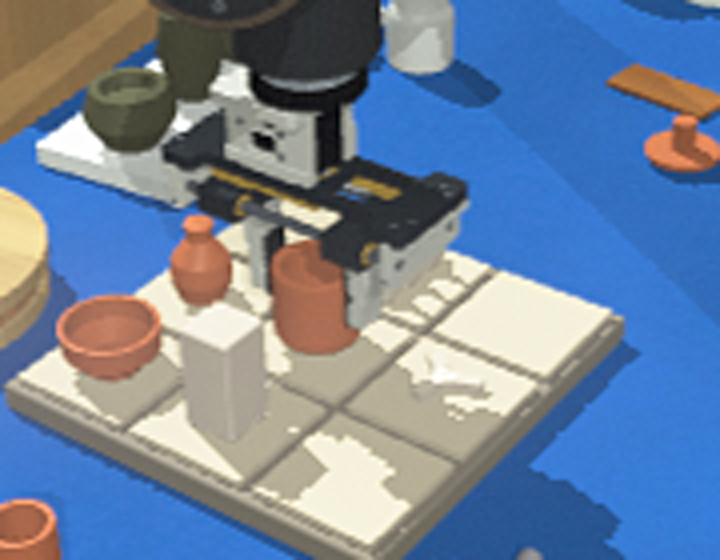

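Call:
step_arm(plan="5 0.1 0 0.3 0 0 0; 5 0 0 0.3 0 0 0; 5 0 0 0.2 0 0 0; 5 0 0 0.15 0 0 0; 5 0 0 0.05 0 0 0; 5 0 0 0 0 0 0; 5 0 0 0 0 0 0; 5 0 0 0 0 0 0")

```text
clock: 17.9
tool_pos: [0.5736, 0.0365, 0.0108]
orientation: [-180.0, -0.0, -96.3]
force: [-6.0, 1.9, 14.8]
opening: 0.0624
```

```bash
python3 -c "
from h import *
go(.574,.037,.0108,-96.3);o=telemetry.get_obs();print(o['opening'],o['force'])"
```

```text
t 17.90 turn [-0.02 -0.01 -0.01] shift after turn(cm) [-0.05 -0.04 -0.  ] [0.5736 0.0365 0.0108] [-180.    -0.   -96.3]
0.06236691429811521 [-6.01828921  1.86820682 14.78130062]
```

Call:
step_arm(plan="7.2 0 0 0 0 0 0; 7.2 0 0 0 0 0 0; 7.2 0 0 0 0 0 0; 7.2 0 0 0 0 0 0; 7.2 0 0 -0.5 0 0 0; 7.2 0 0 -1 0 0 0; 7.2 0 0 -2 0 0 0; 7.2 0 0 -3 0 0 0; 7.2 0 0 -3 0 0 0; 7.2 0 0 -2.5 0 0 0; 7.2 0 0 0 0 0 0")

```text
clock: 18.82
tool_pos: [0.5772, 0.0373, 0.1362]
orientation: [-179.5, 0.2, -96.3]
force: [0.7, -0.2, -0.1]
opening: 0.0719
```

```bash
python3 -c "
from h import *
go(.4607,-.3515,.10,-96.3)
im=snapshot('side');cv2.imwrite('pics/s18.png',cv2.resize(im[130:270,220:400],None,fx=4,fy=4,interpolation=cv2.INTER_CUBIC))
"
```

```text
t 18.82 turn [-0.53  0.17  0.04] shift after turn(cm) [39.92  7.31  3.62] [0.5772 0.0373 0.1362] [-179.5    0.2  -96.3]
```

View pics/s18.png

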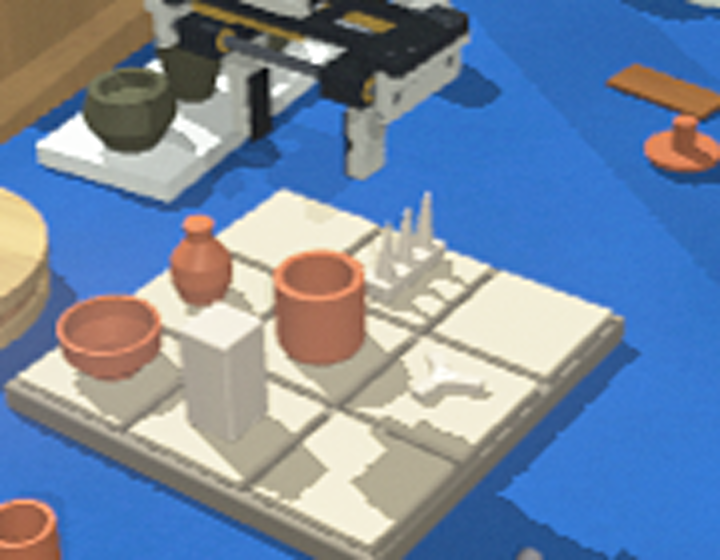

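Call:
step_arm(plan="7 1.9 0.3 0 0 0 0; 7 3.8 0.7 0 0 0 0; 7 3.8 0.7 0 0 0 0; 7 3.8 0.7 0 0 0 0; 7 3.8 0.7 0 0 0 0; 7 3.8 0.7 0 0 0 0; 7 3.8 0.7 0 0 0 0; 7 3.8 0.7 0 0 0 0; 7 3.8 0.7 0 0 0 0; 7 3.8 0.7 0 0 0 0; 7 2.5 0.5 1.5 0 0 0; 7 1.2 0.2 2 0 0 0")

```text
clock: 19.87
tool_pos: [0.4568, -0.3542, 0.0952]
orientation: [-179.9, -0.1, -96.5]
force: [-0.2, 0.4, 0.3]
opening: 0.07
```

Call:
step_arm(plan="7 0 0 0 0 0 0; 7 0 0 0 0 0 0; 7 0 0 0 0 0 0")

```text
clock: 20.12
tool_pos: [0.4573, -0.3507, 0.0947]
orientation: [180.0, -0.0, -96.3]
force: [0.2, 0.7, 0.6]
opening: 0.0701
```

```bash
python3 -c "
from h import *
go(.4607,-.3515,-.021,-96.3)
c=calibration('wrist');im=snapshot('wrist');cv2.imwrite('pics/w19.png',im)
for q in reds(im): print('w',cv2.boundingRect(q))
t=snapshot('top');cv2.imwrite('pics/t19.png',cv2.resize(t[120:280,220:400],None,fx=4,fy=3.75,interpolation=cv2.INTER_CUBIC))
for q in reds(t,150): print(cv2.boundingRect(q))
"
```

```text
t 20.12 turn [ 0.02 -0.01 -0.02] shift after turn(cm) [ 0.04 -0.34 11.57] [ 0.4573 -0.3507  0.0947] [180.   -0.  -96.3]
w (284, 164, 62, 60)
w (191, 62, 111, 63)
(290, 185, 28, 28)
(160, 184, 30, 19)
(300, 145, 19, 20)
(251, 137, 30, 30)
```

View pics/w19.png

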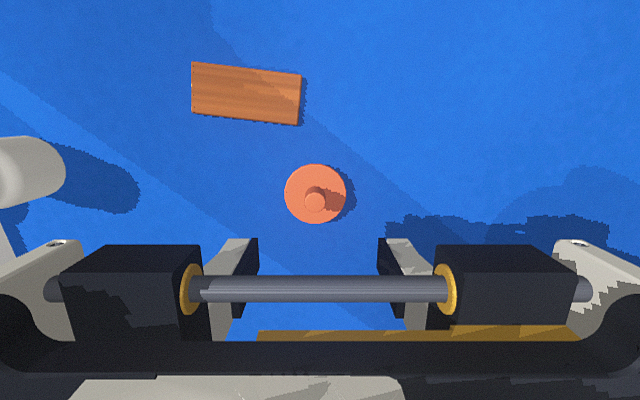

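View pics/t19.png

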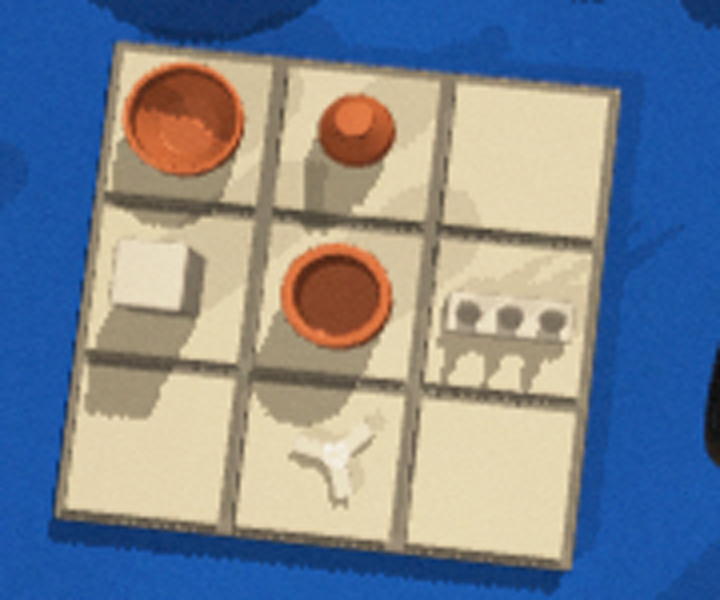

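```bash
python3 -c "
from h import *
c=calibration('wrist');ct=calibration('top')
print('jar',onz(ct,(303.5,198.5),.082),'lid',onz(c,(314.7,193.6),.012),'knob',onz(c,(315.5,200),.038))
print('bowl',onz(ct,(220+183/4-.4,120+119/3.75-.4),.06))
"
```

```text
jar [0.57261924 0.03426704 0.082     ] lid [ 0.46129728 -0.35282481  0.012     ] knob [ 0.46016963 -0.35388938  0.038     ]
bowl [0.68254469 0.12243078 0.06      ]
```

Call:
step_arm(plan="6 0.15 -0.4 1.5 0 0 0; 6 0 0 2.5 0 0 0; 6 0 0 2.5 0 0 0; 6 0 0 1.7 0 0 0; 6 0 0 1 0 0 0; 6 0 0 0.5 0 0 0; 6 0 0 0.3 0 0 0; 6 0 0 0 0 0 0; 6 0 0 0 0 0 0; 6 0 0 0 0 0 0")

```text
clock: 21.05
tool_pos: [0.4618, -0.3531, -0.0045]
orientation: [-179.9, -0.0, -96.3]
force: [-0.3, 0.1, -0.3]
opening: 0.06
```

```bash
python3 -c "
from h import *
go(.461,-.3525,-.021,-96.3);o=telemetry.get_obs();print(o['opening'],o['force'])
im=snapshot('side');cv2.imwrite('pics/s20.png',cv2.resize(im[110:200,340:440],None,fx=6,fy=6,interpolation=cv2.INTER_CUBIC))
"
```

```text
t 21.05 turn [-0.1  -0.03 -0.01] shift after turn(cm) [-0.05  0.09  1.65] [ 0.4618 -0.3531 -0.0045] [-179.9   -0.   -96.3]
0.06000352149307426 [-0.30087818  0.0860348  -0.33380926]
```

View pics/s20.png

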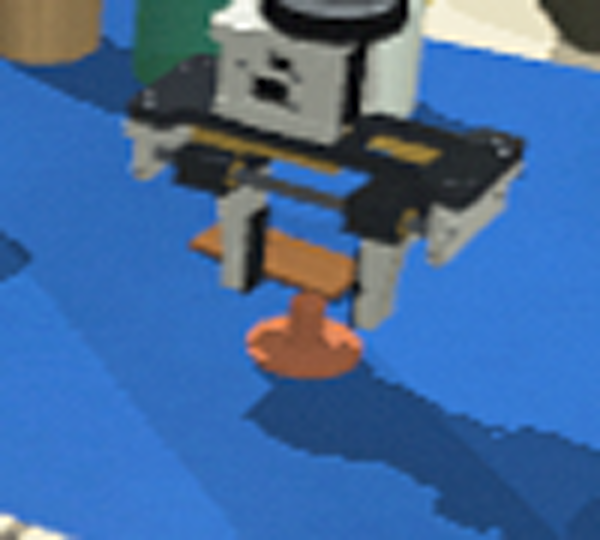

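Call:
step_arm(plan="5 -0.05 0.08 0.5 0 0 0; 5 0 0 0.5 0 0 0; 5 0 0 0.3 0 0 0; 5 0 0 0.2 0 0 0; 5 0 0 0 0 0 0; 5 0 0 0 0 0 0")

```text
clock: 21.6
tool_pos: [0.4601, -0.3522, -0.0209]
orientation: [180.0, 0.0, -96.3]
force: [0.7, 0.3, -0.7]
opening: 0.0502
```

Call:
step_arm(plan="1 0 0 0 0 0 0; 1 0 0 0 0 0 0; 1 0 0 0 0 0 0; 1 0 0 0 0 0 0; 1 0 0 0 0 0 0; 1 0 0 0 0 0 0; 1 0 0 0 0 0 0; 1 0 0 0 0 0 0; 1 0 0 0 0 0 0; 1 0 0 0 0 0 0; 1 0 0 0 0 0 0; 1 0 0 0 0 0 0")

```text
clock: 22.6
tool_pos: [0.4603, -0.3522, -0.0206]
orientation: [-180.0, -0.0, -96.3]
force: [-0.3, -0.7, 1.6]
opening: 0.0194
```

```bash
python3 -c "
from h import *
go(.461,-.3525,-.021,-96.3);o=telemetry.get_obs();print(o['opening'],o['force'])
im=snapshot('side');cv2.imwrite('pics/s21.png',cv2.resize(im[110:200,340:440],None,fx=6,fy=6,interpolation=cv2.INTER_CUBIC))
"
```

```text
t 22.60 turn [-0.   -0.   -0.03] shift after turn(cm) [ 0.02 -0.07  0.04] [ 0.4603 -0.3522 -0.0206] [-180.    -0.   -96.3]
0.01942284779883292 [-0.27251225 -0.74597214  1.63618313]
```

View pics/s21.png

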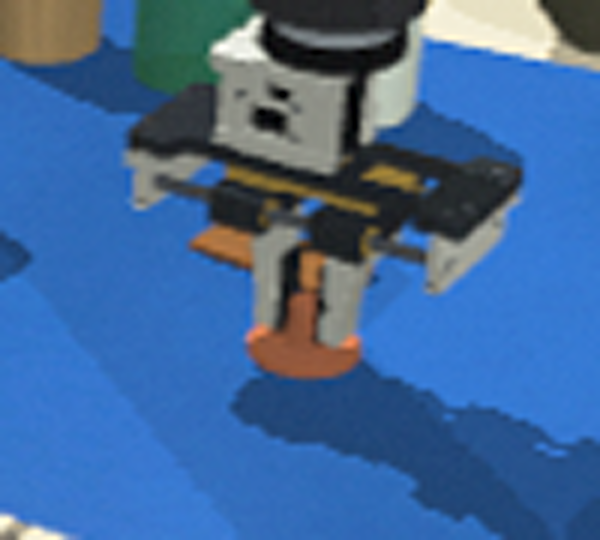

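Call:
step_arm(plan="1 0 0 -0.5 0 0 0; 1 0 0 -1.5 0 0 0; 1 0 0 -2.5 0 0 0; 1 0 0 -3 0 0 0; 1 0 0 -3 0 0 0; 1 0 0 -2.5 0 0 0; 1 0 0 -1 0 0 0; 1 0 0 0 0 0 0; 1 0 0 0 0 0 0")

```text
clock: 23.4
tool_pos: [0.4601, -0.3519, 0.1192]
orientation: [-180.0, 0.0, -96.3]
force: [-1.0, -0.8, -2.1]
opening: 0.0192
```

```bash
python3 -c "
from h import *
go(.573,.0348,.12,-96.3);o=telemetry.get_obs();print(o['opening'],o['force'])
im=snapshot('side');cv2.imwrite('pics/s22.png',cv2.resize(im[50:200,300:450],None,fx=4,fy=4,interpolation=cv2.INTER_CUBIC))
"
```

```text
t 23.40 turn [-0.03  0.02 -0.05] shift after turn(cm) [-39.68  -6.98  -0.08] [ 0.4601 -0.3519  0.1192] [-180.     0.   -96.3]
0.019154940488162492 [-0.98917771 -0.80846007 -2.13177471]
```

View pics/s22.png

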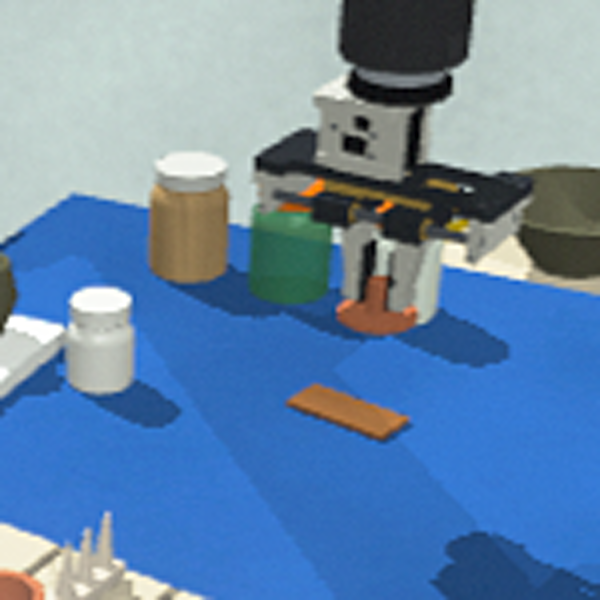

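Lid is lifted level. Carrying it over the jar.

Call:
step_arm(plan="1 -1.9 -0.3 0 0 0 0; 1 -3.7 -0.7 0 0 0 0; 1 -3.8 -0.7 0 0 0 0; 1 -3.8 -0.7 0 0 0 0; 1 -3.8 -0.7 0 0 0 0; 1 -3.8 -0.7 0 0 0 0; 1 -3.8 -0.7 0 0 0 0; 1 -3.8 -0.7 0 0 0 0; 1 -3.8 -0.7 0 0 0 0; 1 -3.8 -0.7 0 0 0 0; 1 -2.5 -0.4 0 0 0 0; 1 -1.2 -0.2 0 0 0 0")

```text
clock: 24.45
tool_pos: [0.5753, 0.0373, 0.1172]
orientation: [179.8, -0.1, -96.2]
force: [0.5, 0.8, -0.7]
opening: 0.0192
```

Call:
step_arm(plan="1 0 0 0 0 0 0; 1 0 0 0 0 0 0; 1 0 0 0 0 0 0; 1 0 0 0 0 0 0")

```text
clock: 24.78
tool_pos: [0.5749, 0.0332, 0.1188]
orientation: [179.9, -0.0, -96.4]
force: [-0.1, 0.5, -0.7]
opening: 0.0189
```

```bash
python3 -c "
from h import *
go(.573,.0348,.0554,-96.3);o=telemetry.get_obs();print(o['opening'],o['force'])
im=snapshot('side');cv2.imwrite('pics/s23.png',cv2.resize(im[100:250,220:400],None,fx=4,fy=4,interpolation=cv2.INTER_CUBIC))
cv2.imwrite('pics/w23.png',snapshot('wrist'))
"
```

```text
t 24.78 turn [ 0.06 -0.03 -0.1 ] shift after turn(cm) [-0.14  0.21  6.34] [0.5749 0.0332 0.1188] [179.9  -0.  -96.4]
0.018878013818808756 [-0.10941518  0.45343329 -0.69509016]
```

View pics/s23.png

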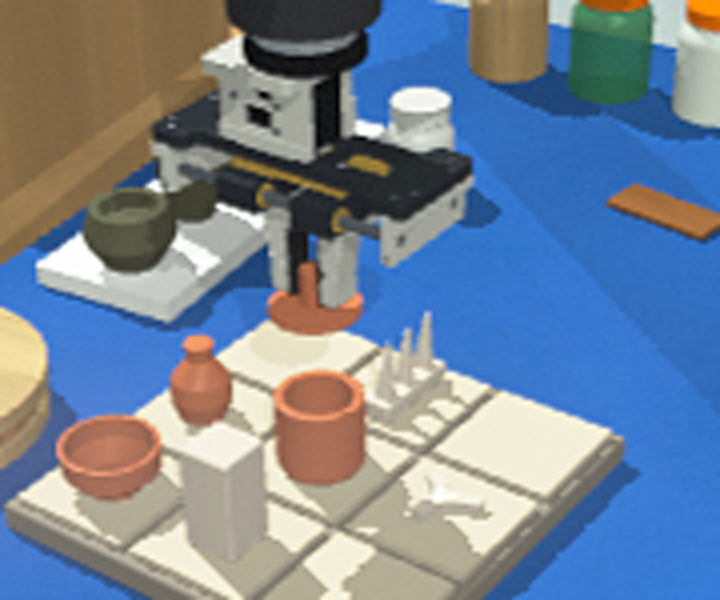

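View pics/w23.png

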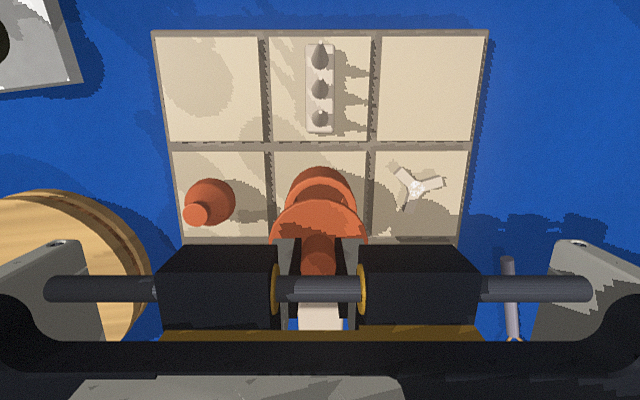

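Call:
step_arm(plan="1 -0.14 0.2 1 0 0 0; 1 0 0 1.5 0 0 0; 1 0 0 1.2 0 0 0; 1 0 0 0.8 0 0 0; 1 0 0 0.4 0 0 0; 1 0 0 0 0 0 0; 1 0 0 0 0 0 0; 1 0 0 0 0 0 0")

```text
clock: 25.55
tool_pos: [0.5743, 0.0361, 0.071]
orientation: [-179.9, 0.0, -96.3]
force: [-1.0, -0.1, -0.9]
opening: 0.0194
```

```bash
python3 -c "
from h import *
go(.573,.0348,.0554,-96.3);o=telemetry.get_obs();print(o['opening'],o['force'])
im=snapshot('side');cv2.imwrite('pics/s24.png',cv2.resize(im[150:250,240:360],None,fx=5,fy=5,interpolation=cv2.INTER_CUBIC))
"
```

```text
t 25.55 turn [-0.06  0.02 -0.02] shift after turn(cm) [0.15 0.11 1.56] [0.5743 0.0361 0.071 ] [-179.9    0.   -96.3]
0.01935662657751709 [-0.97875663 -0.13853301 -0.93945309]
```

View pics/s24.png

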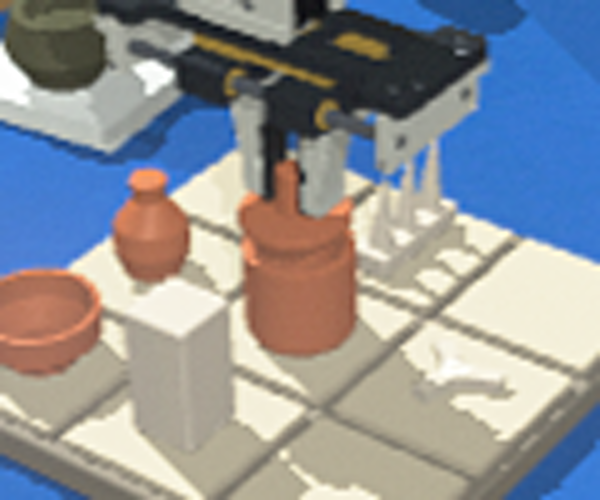

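Call:
step_arm(plan="1 0.15 0.1 0 0 0 0; 1 0 0 0.3 0 0 0; 1 0 0 0.3 0 0 0; 1 0 0 0.3 0 0 0; 1 0 0 0.2 0 0 0; 1 0 0 0 0 0 0; 1 0 0 0 0 0 0")

```text
clock: 26.18
tool_pos: [0.5725, 0.0346, 0.0591]
orientation: [180.0, -0.0, -96.3]
force: [0.3, -0.6, -1.5]
opening: 0.0195
```

```bash
python3 -c "
from h import *
go(.573,.0348,.0554,-96.3);o=telemetry.get_obs();print(o['opening'],o['force'])
im=snapshot('side');cv2.imwrite('pics/s25.png',cv2.resize(im[150:250,240:360],None,fx=5,fy=5,interpolation=cv2.INTER_CUBIC))
"
```

```text
t 26.18 turn [ 0.02 -0.02 -0.03] shift after turn(cm) [-0.03 -0.05  0.37] [0.5725 0.0346 0.0591] [180.   -0.  -96.3]
0.019485956539036415 [ 0.31648486 -0.60396805 -1.46853917]
```

View pics/s25.png

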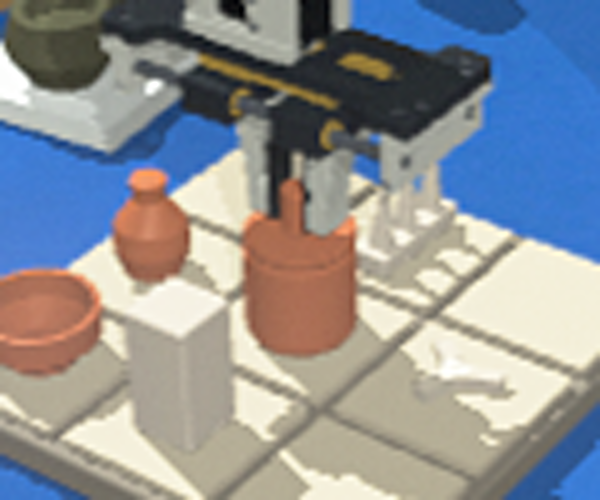

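The lid is lined up with the jar and entering, with no side force. 3.7 mm remain.

Call:
step_arm(plan="1 0 0 0.2 0 0 0; 1 0 0 0.15 0 0 0; 1 0 0 0.05 0 0 0; 1 0 0 0 0 0 0; 1 0 0 0 0 0 0")

```text
clock: 26.65
tool_pos: [0.5726, 0.0347, 0.0554]
orientation: [-180.0, 0.0, -96.3]
force: [-0.1, 0.6, 0.2]
opening: 0.0189
```

Call:
step_arm(plan="4 0 0 0 0 0 0; 4 0 0 0 0 0 0; 4 0 0 0 0 0 0; 4 0 0 0 0 0 0; 4 0 0 0 0 0 0; 4 0 0 0 0 0 0")

```text
clock: 27.15
tool_pos: [0.5726, 0.0347, 0.0554]
orientation: [-180.0, 0.0, -96.3]
force: [-0.5, 1.1, 0.8]
opening: 0.0399
```

Call:
step_arm(plan="4 0 0 -0.5 0 0 0; 4 0 0 -1 0 0 0; 4 0 0 -2 0 0 0; 4 0 0 -3 0 0 0; 4 0 0 -2.5 0 0 0; 4 0 0 0 0 0 0; 4 0 0 0 0 0 0")

```text
clock: 27.73
tool_pos: [0.5739, 0.0351, 0.1481]
orientation: [-179.8, 0.1, -96.3]
force: [-0.2, -0.2, -1.2]
opening: 0.04
```

```bash
python3 -c "
from h import *
go(.5886,.3313,.14,-96.3)
im=snapshot('side');cv2.imwrite('pics/s26.png',cv2.resize(im[150:250,240:360],None,fx=5,fy=5,interpolation=cv2.INTER_CUBIC))
"
```

```text
t 27.73 turn [-0.24  0.12 -0.02] shift after turn(cm) [-29.6    1.79   0.81] [0.5739 0.0351 0.1481] [-1.798e+02  1.000e-01 -9.630e+01]
```

View pics/s26.png

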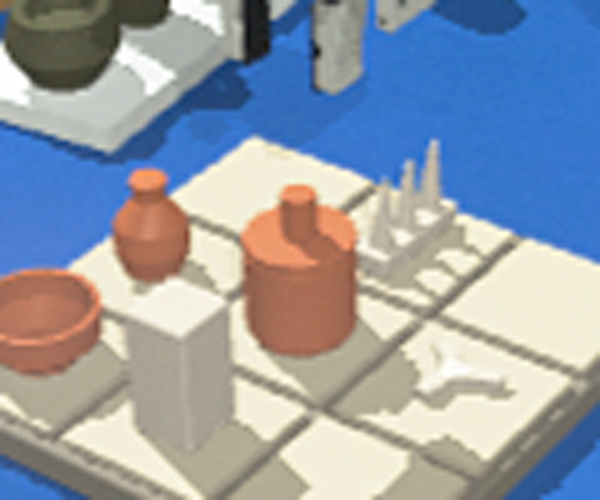

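Call:
step_arm(plan="7 -1.5 0 0 0 0 0; 7 -3 0.2 0 0 0 0; 7 -3.6 0.2 0 0 0 0; 7 -3.6 0.2 0 0 0 0; 7 -3.6 0.2 0 0 0 0; 7 -3.6 0.2 0 0 0 0; 7 -3.6 0.2 0 0 0 0; 7 -3.2 0.2 0 0 0 0; 7 -2.4 0.2 0 0 0 0; 7 -1.5 0.2 0 0 0 0; 7 0 0 0 0 0 0; 7 0 0 0 0 0 0")

```text
clock: 28.78
tool_pos: [0.5865, 0.3312, 0.144]
orientation: [179.9, -0.1, -96.3]
force: [-1.5, -1.1, -0.3]
opening: 0.0702
```

```bash
python3 -c "
from h import *
go(.5886,.3313,.005,-96.3)
c=calibration('wrist');im=snapshot('wrist');cv2.imwrite('pics/w27.png',im)
for q in reds(im): print('w',cv2.boundingRect(q))
t=snapshot('top');
for q in reds(t,150): print(cv2.boundingRect(q))
cv2.imwrite('pics/t27.png',cv2.resize(t[120:280,220:400],None,fx=4,fy=3.75,interpolation=cv2.INTER_CUBIC))
"
```

```text
t 28.78 turn [ 0.09 -0.1   0.04] shift after turn(cm) [-0.03 -0.21 13.9 ] [0.5865 0.3312 0.144 ] [ 1.799e+02 -1.000e-01 -9.630e+01]
w (294, 168, 44, 59)
w (151, 0, 59, 14)
(290, 185, 28, 28)
(160, 184, 30, 19)
(300, 145, 19, 20)
(251, 137, 30, 30)
```

View pics/w27.png

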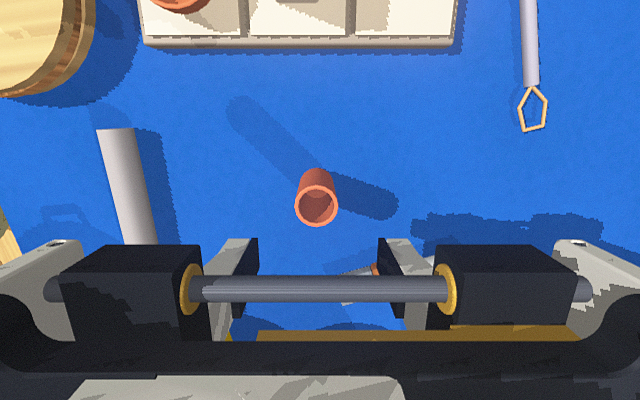

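View pics/t27.png

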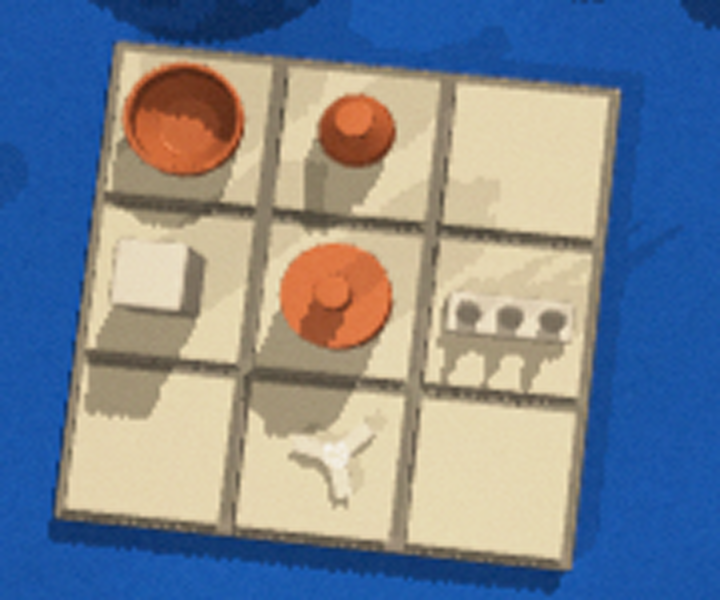

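```bash
python3 -c "
from h import *
c=calibration('wrist');print(onz(c,(316.3,205.5),.09)); go(.5886,.3313,.005,-96.3)
"
```

```text
[0.58863743 0.33094066 0.09      ]
t 28.88 turn [ 0.05 -0.05 -0.05] shift after turn(cm) [-0.15 -0.15 13.98] [0.5869 0.33   0.1448] [ 1.80e+02 -1.00e-01 -9.63e+01]
```

Call:
step_arm(plan="7 -0.1 -0.15 2 0 0 0; 7 0 0 3 0 0 0; 7 0 0 3 0 0 0; 7 0 0 3 0 0 0; 7 0 0 1.7 0 0 0; 7 0 0 0.8 0 0 0; 7 0 0 0.3 0 0 0; 7 0 0 0 0 0 0; 7 0 0 0 0 0 0; 7 0 0 0 0 0 0")

```text
clock: 29.72
tool_pos: [0.5899, 0.3322, 0.0092]
orientation: [-179.9, 0.1, -96.3]
force: [-0.4, 0.5, -0.4]
opening: 0.0698
```

Call:
step_arm(plan="3 0 0 0 0 0 0; 3 0 0 0 0 0 0; 3 0 0 0 0 0 0; 3 0 0 0 0 0 0; 3 0 0 0 0 0 0; 3 0 0 0 0 0 0; 3 0 0 0 0 0 0; 3 0 0 0 0 0 0; 3 0 0 0 0 0 0; 3 0 0 0 0 0 0")

```text
clock: 30.55
tool_pos: [0.5889, 0.3317, 0.0074]
orientation: [-180.0, 0.0, -96.3]
force: [-1.2, 0.6, 1.3]
opening: 0.0398
```

```bash
python3 -c "
from h import *
go(.5886,.331,.005,-96.3);o=telemetry.get_obs();print(o['opening'],o['force'])
im=snapshot('side');cv2.imwrite('pics/s28.png',cv2.resize(im[180:330,150:330],None,fx=4,fy=4,interpolation=cv2.INTER_CUBIC))
"
```

```text
t 30.55 turn [-0.    0.   -0.02] shift after turn(cm) [0.08 0.03 0.24] [0.5889 0.3317 0.0074] [-180.     0.   -96.3]
0.03980612853732481 [-1.24289382  0.5542073   1.25305814]
```

View pics/s28.png

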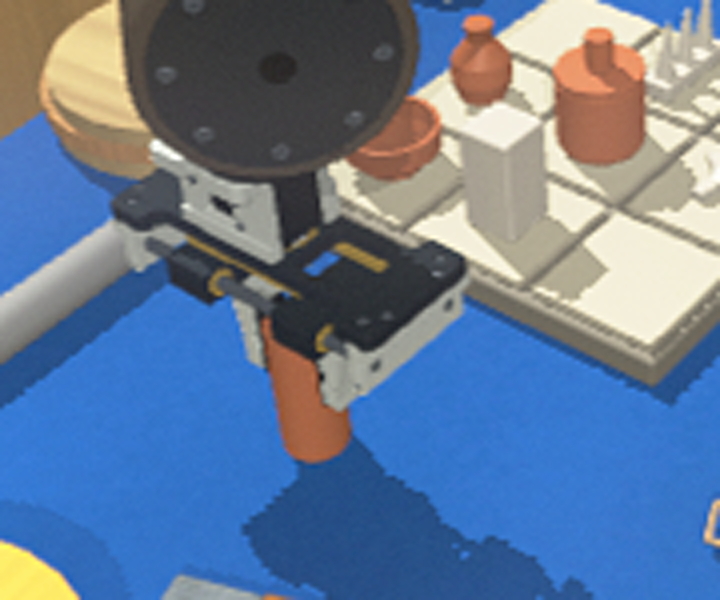

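Call:
step_arm(plan="3 0 0 -0.5 0 0 0; 3 0 0 -1.5 0 0 0; 3 0 0 -2.5 0 0 0; 3 0 0 -3.5 0 0 0; 3 0 0 -3.5 0 0 0; 3 0 0 -2.5 0 0 0; 3 0 0 -1.2 0 0 0; 3 0 0 0 0 0 0; 3 0 0 0 0 0 0")

```text
clock: 31.35
tool_pos: [0.5885, 0.3316, 0.159]
orientation: [180.0, 0.0, -96.3]
force: [-0.4, -0.1, -2.0]
opening: 0.0403
```

```bash
python3 -c "
from h import *
go(.464,-.052,.16,-96.3);o=telemetry.get_obs();print(o['opening'],o['force'])
im=snapshot('side');cv2.imwrite('pics/s29.png',cv2.resize(im[100:300,150:350],None,fx=3,fy=3,interpolation=cv2.INTER_CUBIC))
"
```

```text
t 31.35 turn [ 0.03  0.03 -0.05] shift after turn(cm) [39.5   8.17 -0.1 ] [0.5885 0.3316 0.159 ] [180.    0.  -96.3]
0.040290450511090585 [-0.39212143 -0.12756531 -1.96406899]
```

View pics/s29.png

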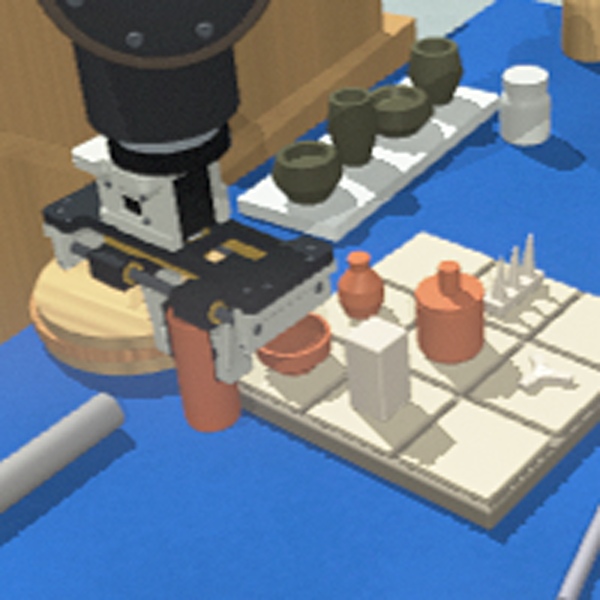

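Call:
step_arm(plan="3 1.5 0.5 0 0 0 0; 3 3 1 0 0 0 0; 3 3.6 1 0 0 0 0; 3 3.7 1 0 0 0 0; 3 3.8 1 0 0 0 0; 3 3.8 1 0 0 0 0; 3 3.8 1 0 0 0 0; 3 3.8 0.7 0 0 0 0; 3 3.8 0.5 0 0 0 0; 3 3.8 0.3 0 0 0 0; 3 2.9 0.1 0 0 0 0; 3 1.5 0 0 0 0 0")

```text
clock: 32.4
tool_pos: [0.4628, -0.0498, 0.1576]
orientation: [179.8, -0.1, -96.4]
force: [-0.4, 0.3, -1.7]
opening: 0.04
```

Call:
step_arm(plan="3 0.5 0 0 0 0 0; 3 0 0 0 0 0 0; 3 0 0 0 0 0 0; 3 0 0 0 0 0 0")

```text
clock: 32.73
tool_pos: [0.4648, -0.0513, 0.1587]
orientation: [179.9, -0.0, -96.3]
force: [-0.2, -0.4, -1.2]
opening: 0.0398
```

```bash
python3 -c "
from h import *
go(.464,-.052,.0334,-96.3);o=telemetry.get_obs();print(o['opening'],o['force'])
im=snapshot('side');cv2.imwrite('pics/s30.png',cv2.resize(im[50:280,220:450],None,fx=2.5,fy=2.5,interpolation=cv2.INTER_CUBIC))
"
```

```text
t 32.73 turn [ 0.06 -0.02  0.  ] shift after turn(cm) [ 0.08  0.07 12.53] [ 0.4648 -0.0513  0.1587] [179.9  -0.  -96.3]
0.03983041770897194 [-0.1823759  -0.36068127 -1.18913017]
```

View pics/s30.png

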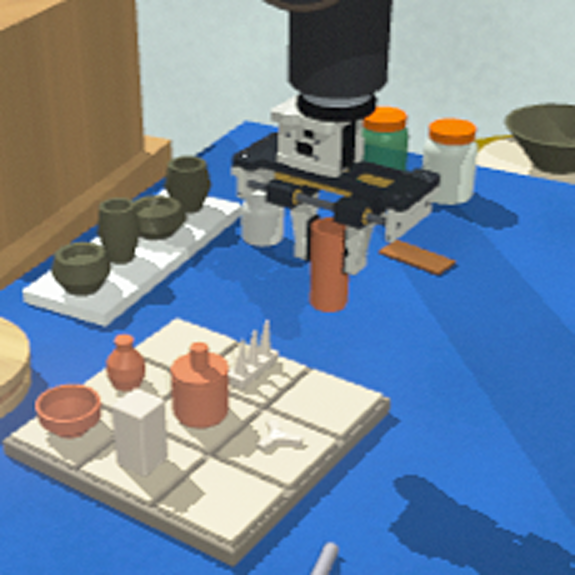

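Call:
step_arm(plan="3 0.08 0.07 1.5 0 0 0; 3 0 0 2.5 0 0 0; 3 0 0 2.5 0 0 0; 3 0 0 2 0 0 0; 3 0 0 1.5 0 0 0; 3 0 0 0.8 0 0 0; 3 0 0 0.5 0 0 0; 3 0 0 0 0 0 0; 3 0 0 0 0 0 0; 3 0 0 0 0 0 0")

```text
clock: 33.62
tool_pos: [0.465, -0.0524, 0.0472]
orientation: [-179.9, 0.0, -96.3]
force: [0.7, -0.6, -1.7]
opening: 0.0399
```

```bash
python3 -c "
from h import *
go(.464,-.052,.0334,-96.3);o=telemetry.get_obs();print(o['opening'],o['force'])"
```

```text
t 33.62 turn [-0.09  0.03 -0.  ] shift after turn(cm) [-0.03  0.1   1.38] [ 0.465  -0.0524  0.0472] [-179.9    0.   -96.3]
0.03985579731250418 [ 0.71517154 -0.55097805 -1.65132707]
```

Call:
step_arm(plan="3 0 0.1 0.4 0 0 0; 3 0 0 0.4 0 0 0; 3 0 0 0.3 0 0 0; 3 0 0 0.2 0 0 0; 3 0 0 0 0 0 0; 3 0 0 0 0 0 0")

```text
clock: 34.12
tool_pos: [0.463, -0.0527, 0.0334]
orientation: [180.0, -0.0, -96.3]
force: [-1.2, -0.7, 1.4]
opening: 0.0401
```

```bash
python3 -c "
from h import *
go(.464,-.052,.0334,-96.3);o=telemetry.get_obs();print(o['opening'],o['force'])
im=snapshot('side');cv2.imwrite('pics/s31.png',cv2.resize(im[120:240,270:400],None,fx=4,fy=4,interpolation=cv2.INTER_CUBIC))"
```

```text
t 34.12 turn [ 0.01 -0.01 -0.03] shift after turn(cm) [-0.08 -0.09 -0.  ] [ 0.463  -0.0527  0.0334] [180.   -0.  -96.3]
0.040093349042846525 [-1.17398597 -0.6823858   1.41415412]
```

View pics/s31.png

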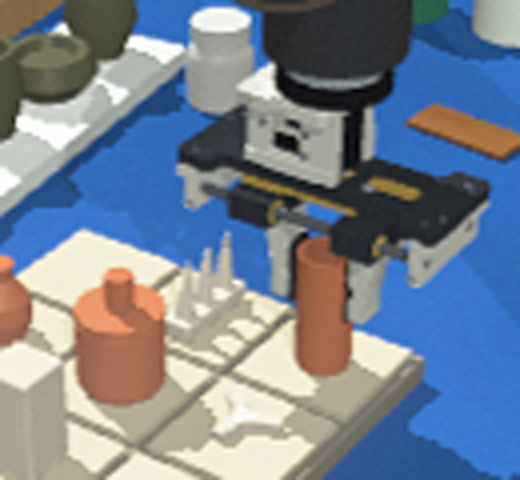

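The tumbler is at tile height with light contact (about 3 N change). Lower 0.5 mm, release gently and retreat.

Call:
step_arm(plan="3 0 0 0.05 0 0 0; 3 0 0 0 0 0 0; 5.5 0 0 0 0 0 0; 5.5 0 0 0 0 0 0; 5.5 0 0 0 0 0 0; 5.5 0 0 0 0 0 0; 5.5 0 0 0 0 0 0")

```text
clock: 34.75
tool_pos: [0.4631, -0.0526, 0.0328]
orientation: [180.0, -0.0, -96.3]
force: [-0.2, 0.4, 1.2]
opening: 0.055
```

Call:
step_arm(plan="5.5 0 0 -0.5 0 0 0; 5.5 0 0 -1.5 0 0 0; 5.5 0 0 -2.5 0 0 0; 5.5 0 0 -3 0 0 0; 5.5 0 0 -3 0 0 0; 5.5 0 0 -2.5 0 0 0; 5.5 0 0 -1 0 0 0; 5.5 0 0 0 0 0 0")

```text
clock: 35.42
tool_pos: [0.4648, -0.0523, 0.1759]
orientation: [-179.7, 0.1, -96.3]
force: [-0.8, -0.3, -0.1]
opening: 0.0551
```

Call:
step_arm(plan="5.5 2 0 0 0 0 0; 5.5 3.5 0 0 0 0 0; 5.5 3.5 0 0 0 0 0; 5.5 3.5 0 0 0 0 0; 5.5 3.5 0 0 0 0 0; 5.5 3.5 0 0 0 0 0; 5.5 3.5 0 0 0 0 0; 5.5 2 0 0 0 0 0; 5.5 0 0 0 0 0 0; 5.5 0 0 0 0 0 0")

```text
clock: 36.25
tool_pos: [0.4344, -0.3017, 0.1713]
orientation: [179.9, 0.0, -96.5]
force: [-1.1, 1.1, 0.5]
opening: 0.0548
```

```bash
python3 -c "
from h import *
ct=calibration('top')
t=snapshot('top');s=snapshot('side');o=telemetry.get_obs();print(o['tool_pos'],o['force'],o['clock'])
cv2.imwrite('pics/t32.png',cv2.resize(t[120:280,220:400],None,fx=4,fy=3.75,interpolation=cv2.INTER_CUBIC))
cv2.imwrite('pics/s32.png',cv2.resize(s[140:290,210:400],None,fx=4,fy=4,interpolation=cv2.INTER_CUBIC))
print(proj(ct,(.4634,-.053,.116)))
for q in reds(t,150): print(cv2.boundingRect(q))
"
```

```text
[ 0.43505799 -0.30058452  0.17201352] [-0.80590907 -0.1390999  -0.97299244] 36.35
(np.float64(344.40878439534254), np.float64(249.21812649665327))
(334, 239, 20, 21)
(290, 185, 28, 28)
(300, 145, 19, 20)
(251, 137, 30, 30)
```

View pics/t32.png

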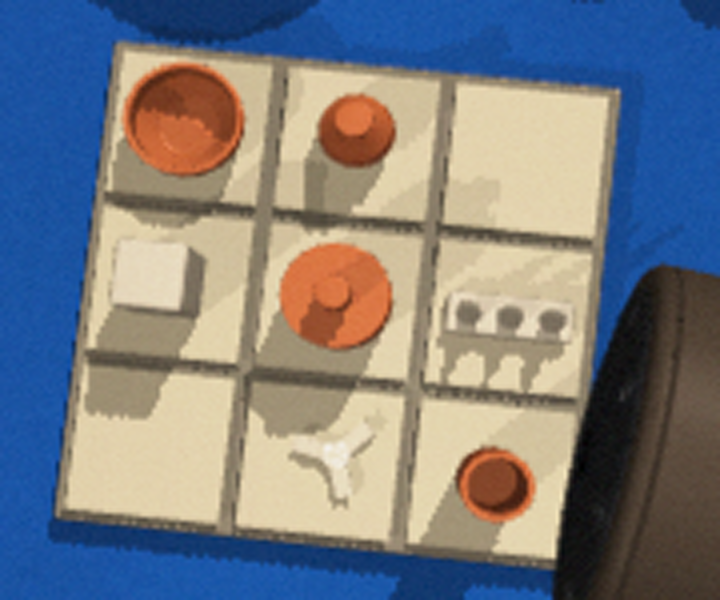

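View pics/s32.png

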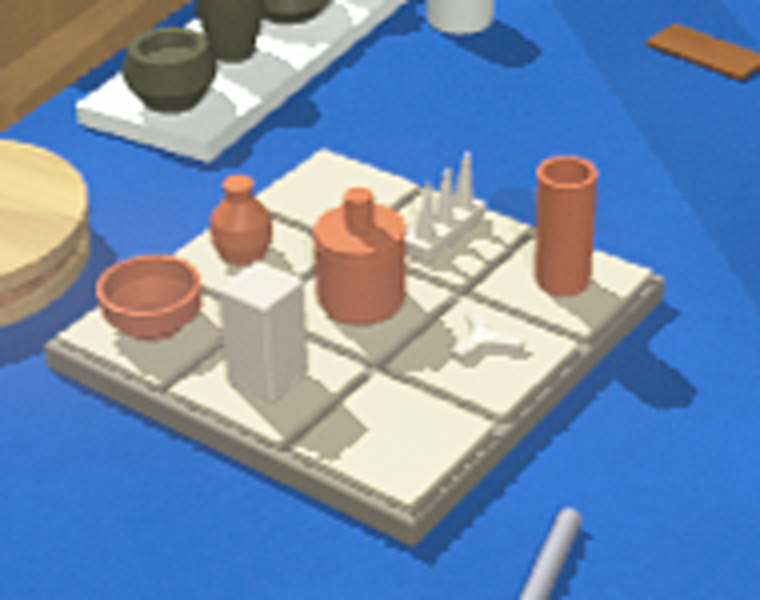

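All four pieces stand upright and centred. The tumbler rim is at top px (343.7,249) against an expected (344.4,249.2), and the vase's pixel box is unchanged. Handing in.

```bash
python3 -c "
from plant import workorder
print(workorder.close_job())"
```

```text
the job is handed in; nothing more can be done
None
```

I loaded the shelf in the order asked and handed the job in at about 36 s of the 112 s allowed. The order was bowl behind the post, jar on the middle tile, lid on the jar, tumbler in front of the cone stand. No verdict was reported.

**Last checks, from the top and side views:**
- All four pieces stand upright and are let go, and the lid sits flush on the jar.
- The bowl is about 2 mm off its tile centre. The jar and the tumbler are each within about 1–2 mm of theirs.
- The vase's outline in the top view is the same to the pixel as at the start.
- The arm is clear of the shelf. The largest force I read was about 16 N, when the jar touched down.

**What disagreed:** The reported tool position did not match the pictures. The real fingertips are about 40 mm higher than the reported TCP, so my first grasp closed in the air above the bowl without touching it. I measured that offset in the side view and took the placing heights from the reading at each grasp, and every grasp after that held.

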